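# Load the thread-reel stand and lock its spindle

## Robot

A 6-joint arm with a two-finger parallel gripper is mounted at the origin on the work surface. World frame = base frame: x ahead of the robot, y to its left, z up, the work surface at z = 0. Lengths are in m, angles in degrees, forces in N, time in s.
With the tool pointing down it reaches from about 0.375 to 0.975 m from the base axis. Payload 3.8 kg.
Tool frame: the origin (TCP) lies midway between the tips of the shut fingers; the grasp point (between the pads) lies 19 mm behind it; z points along the fingers, y is the line along which they close (so a half turn about z gives the same grasp; the last joint's range is limited). The gripper opens to 85 mm and grips with 20 to 120 N. Pads are 22 mm wide; open, the fingers measure 114 mm over their backs; the gripper's body (76 mm by 85 mm) begins 54 mm behind the grasp point. The pads swing forward as they close: fully open they stand 13 mm farther back than shut.
Start: joints at [68.703, 15.12, 91.902, -0, 72.978, -2.114], TCP at [0.222, 0.638, 0.231] pointing down, gripper open.
Joint ranges: [-150.88, 150.88], [-54.13, 125.18], [17.81, 147.31], [-75.09, 255.09], [0, 152.58], [-146.25, 146.25]. Speed limits (degrees/s): [147.25, 147.25, 180, 180, 180, 180].

## Interface

Orientations are given as [roll, pitch, yaw] about the fixed x, y, z axes, in that order (R = Rz(yaw) Ry(pitch) Rx(roll)).
In Python, from rig import get_state, viewer, ticket gives the robot as it stands.
- The arm moves only by the tool move_arm, never from a script. Its argument "series" is a list of rows, each a list of 3 entries, a list of its own where there are three numbers: the opening, from -1 (shut) to 1 (fully open), then the shift along the world's x, y, z in cm, then the turn, a rotation vector about the world's x, y, z in degrees. A call has 1 to 10 rows; each row shifts and turns the commanded pose from where the row before left it; what a row does not reach is not made up. A row lasts 1/12 s, in which the tool goes at most 41.7 mm and 7.16 degrees, less where a joint would pass 70% of its speed; a pose out of reach is approached as far as the arm can. A call is refused whole if a number of a shift passes 4.17 or a number of a turn 7.16, either way. A call with a gripper value outside its range is refused whole. The fingers move at their own pace and stop on an object; "newtons" is the grip in N (left out, the last holds). Time passes only in rows, so rows that do not move let the fingers close. It gives the time, the measured TCP pose, the force, the opening and the grip force at its end, in the units of the state.
- get_state(): the state, without advancing time (a new reading comes with each control period).
- viewer.capture(name): name is "scene" or "top"; returns a dict with "frame" (384x512x3 uint8, red, green, blue), "depth" (384x512 float32, m along the optical axis (not along the pixel's ray), 0 where there is no reading), "camera_matrix" (3x3 intrinsics, pixels), "origin" and "orientation" of the camera in the world. Camera axes: x right, y up, looking along -z (the intrinsics and any distortion apply to the point x, -y, -z); pixel columns grow to the right and rows downward; lengths in m; the calibration is good to about 2 mm. A picture is of the moment at which its call begins.
- ticket.hand_in(): hands the job in; it is judged then, once.
The state is a dict: "time": time; "joint_positions": joint angles; "qvel": joint speeds; "tau": joint torques, N m; "eef_pos": TCP position; "tcp_rot": TCP orientation; "ft_force": force on the tool from outside, world axes, zero at the start; "moment": the same for the moment, N m; "width": opening from 0.0 (shut) to 1.0 (fully open); "gripper_force": force on a finger pad.
Only numpy, scipy, OpenCV 4.12 (cv2) and the standard library are available. Lean on these libraries where they do the work, as an engineer would, in place of code of your own. Each camera call takes 0.05 s, during which the arm holds its last target. There are 200 camera calls.

## Task

Load the saddler's thread stand, which stands empty with its spindle locked in. Slide the keeper fork back past its spring catch, draw the spindle right out, and lay every thread reel from the bench in the stand's bays, one to a bay; then push the spindle back in from the keeper's end through both cheeks and all the reels until its collar is home against the cheek, and slide the keeper across behind the collar until it clicks. Leave the other things on the bench where they are.

Things in the scene. Friction and masses are not known exactly. Their poses are not given: they have to be found in the camera images.
- stand: fixed wooden reel stand, 76 mm deep (x), 215 mm long (y), 86 mm high; origin under its middle at bench level, z up. Two end cheeks (10 mm thick, 60 mm wide) and three partitions (5 mm thick, 40 mm wide, at y = -50, 0, 50 mm) on a 12 mm base, tops at z = 86 mm, are bored in line along y at x = 0, z = 70 mm, and part four bays open at front, back and top
- stand_entry (a point): centre of the bore (14.5 mm) in the outer face of the stand's -y cheek (stand x 0, y -107.5, z 70 mm): the spindle goes in here, moving to stand +y. Axes as the stand's. Outside this cheek the keeper runs on a 12 mm high foot, stand x -42 to +80 mm, y to -130 mm
- stand_exit (a point): centre of the bore (14.5 mm) in the outer face of the stand's +y cheek (stand x 0, y +107.5, z 70 mm). The partitions between are bored 18 mm on the same line
- stand_bay0 (a point): seat of bay 0: where a reel's centre rests in it, bore along stand y (stand x 0, y -75, z 66 mm). The bay is 45 mm long; two 6 mm steel cradle bars along y at x = -17 and +17 mm, z = 48 mm, carry the reel 4 mm under the line of the bores; the spindle's nose lifts it a little in passing. Any bays may be used
- stand_bay1 (a point): seat of bay 1: where a reel's centre rests in it, bore along stand y (stand x 0, y -25, z 66 mm). The bay is 45 mm long; two 6 mm steel cradle bars along y at x = -17 and +17 mm, z = 48 mm, carry the reel 4 mm under the line of the bores; the spindle's nose lifts it a little in passing. Any bays may be used
- stand_bay2 (a point): seat of bay 2: where a reel's centre rests in it, bore along stand y (stand x 0, y 25, z 66 mm). The bay is 45 mm long; two 6 mm steel cradle bars along y at x = -17 and +17 mm, z = 48 mm, carry the reel 4 mm under the line of the bores; the spindle's nose lifts it a little in passing. Any bays may be used
- stand_bay3 (a point): seat of bay 3: where a reel's centre rests in it, bore along stand y (stand x 0, y 75, z 66 mm). The bay is 45 mm long; two 6 mm steel cradle bars along y at x = -17 and +17 mm, z = 48 mm, carry the reel 4 mm under the line of the bores; the spindle's nose lifts it a little in passing. Any bays may be used
- reel0_c (a point): thread reel lying on its side: wooden spool full of brown thread, 38 mm long, ten-sided flanges 44 mm across (43 over the flats), 75 g, 16 mm bore right through; winding nearly flush, so it is taken across its girth like a plain roller. This point is its centre, on the bore axis; own y = bore axis. Either end may lead. None if this reel is absent
- reel1_c (a point): thread reel lying on its side: wooden spool full of brown thread, 38 mm long, ten-sided flanges 44 mm across (43 over the flats), 75 g, 16 mm bore right through; winding nearly flush, so it is taken across its girth like a plain roller. This point is its centre, on the bore axis; own y = bore axis. Either end may lead. None if this reel is absent
- reel2_c (a point): thread reel lying on its side: wooden spool full of brown thread, 38 mm long, ten-sided flanges 44 mm across (43 over the flats), 75 g, 16 mm bore right through; winding nearly flush, so it is taken across its girth like a plain roller. This point is its centre, on the bore axis; own y = bore axis. Either end may lead. None if this reel is absent
- reel3_c (a point): thread reel lying on its side: wooden spool full of brown thread, 38 mm long, ten-sided flanges 44 mm across (43 over the flats), 75 g, 16 mm bore right through; winding nearly flush, so it is taken across its girth like a plain roller. This point is its centre, on the bore axis; own y = bore axis. Either end may lead. None if this reel is absent
- spindle_grip (a point): middle of the spindle's dark-wood grip (24 mm square, 62 mm long), where it is taken. The spindle is one rigid piece, 120 g: own x points to the nose. It starts home in the stand, level. Laid on the bench it rests on collar and shaft, nose dipping about 0.03 rad. Its centre of mass lies about 60 mm ahead of the collar
- spindle_collar (a point): centre of the front face of the spindle's collar (disc 26 mm across, 6 mm thick), 51 mm ahead of the grip's middle; behind the collar a 13 mm shank, 14 mm long, then the grip. Own x axis along the spindle to the nose. Home: this face flat against the outer face of the stand's -y cheek (stand y = -107.5 mm)
- spindle_tip (a point): tip of the spindle's nose, 240 mm ahead of the collar's front face. The aluminium shaft is 12 mm thick over 220 mm, then tapers over the last 20 mm to 4 mm
- keeper (a joint): how far the keeper is slid, m: 0 back (open) to 0.036 (shut, as at the start). An upright aluminium fork plate, 5.5 mm thick, at stand y -119 mm, its top at z 92 mm, shutting to stand -x. Takes 2 to 3 N, about 7 N over its spring catch near 0.030 either way; clicked it stays at 0.034 to 0.036. Shut, its slot (17 mm high) straddles the shank behind the collar, if that is home. Open below 0.008
- keeper_tab (a point): centre of the finger tab on top of the keeper's tail: block 12 (x) by 18 (y) by 18 mm high, z 92 to 110 mm; its upright faces 6 mm to stand +x and -x of this point can be pushed to shut and to open, or it can be pinched across y. The plate's tail end is flush with its +x face. At joint 0 this point is at stand x +62, y -119, z 101 mm
- dye_jar: bystander: amber glass jar, 60 mm across, 85 mm high, origin under its centre
- mallet: bystander: mallet lying on the bench, head 56 mm across and 85 mm long, handle 170 mm along own +x; origin at bench level under the head
- wax_cake: bystander: cake of beeswax, 75 by 50 by 28 mm, origin under its centre
- burnisher: bystander: turned wooden edge burnisher standing up, 34 mm across, 62 mm high, origin under its centre
Not all that is in view belongs to the job. What is shaped like the part that bears reel0_c but green is not meant.

How it is judged (in metres and radians):
On the way, in this order (a step that is already met when the one before it is completed fails the run):
1. the spindle is drawn right out of the stand (y of spindle_tip in the frame of stand below -0.109 m), for 0.2 s.
2. the spindle is home through both cheeks and every reel (y of spindle_collar in the frame of stand between -0.1115 and -0.104 m and x of spindle_collar in the frame of stand between -0.005 and 0.005 m and z of spindle_collar in the frame of stand between 0.064 and 0.076 m and angle between the x axis of spindle_collar and the y axis of stand, either way round below 0.04 rad and y of reel0_c in the frame of spindle_collar between -0.006 and 0.006 m and z of reel0_c in the frame of spindle_collar between -0.006 and 0.006 m and y of reel0_c in the frame of stand between -0.0975 and 0.0975 m and y of reel1_c in the frame of spindle_collar between -0.006 and 0.006 m and z of reel1_c in the frame of spindle_collar between -0.006 and 0.006 m and y of reel1_c in the frame of stand between -0.0975 and 0.0975 m and y of reel2_c in the frame of spindle_collar between -0.006 and 0.006 m and z of reel2_c in the frame of spindle_collar between -0.006 and 0.006 m and y of reel2_c in the frame of stand between -0.0975 and 0.0975 m and y of reel3_c in the frame of spindle_collar between -0.006 and 0.006 m and z of reel3_c in the frame of spindle_collar between -0.006 and 0.006 m and y of reel3_c in the frame of stand between -0.0975 and 0.0975 m), for 0.2 s.
3. the keeper has clicked home behind the collar (value of joint keeper above 0.0335 m), for 0.2 s.
At the end, for the whole second after the job is handed in: Every present reel is on the spindle between the cheeks (centre within 6 mm of its axis in each cross direction), collar within 4 mm of the -y cheek's outer face, spindle in line with the bores (5 mm, 0.04 rad), keeper above 0.0335 m (clicked), reels and spindle at rest (below 0.02 m/s) (all of step 2 and value of joint keeper above 0.0335 m and linear speed of each of reel0, reel1, reel2, reel3, spindle below 0.02 m/s); the robot touches nothing.
It fails at once if the jar is knocked more than 25 mm (distance of dye_jar from where it was at the start of the episode above 0.025 m).
It fails at once if the mallet is knocked more than 25 mm (distance of mallet from where it was at the start of the episode above 0.025 m).
It fails at once if the cake of wax is knocked more than 25 mm (distance of wax_cake from where it was at the start of the episode above 0.025 m).
It fails at once if the burnisher is knocked more than 25 mm (distance of burnisher from where it was at the start of the episode above 0.025 m).
Of reel0, reel1, reel2, reel3 only 2 to 4 are there at a start; the rules pass over those that are not, and their reading is None.
At some moment in a run one of reel0, reel1, reel2, reel3 may be knocked a few centimetres aside while the robot is not near it.
Once in a run the grip may slacken for a moment while it holds something.
It also fails if it takes over 208 s, if anything falls off the work surface, if the arm or the gripper's body presses on something with over 40 N, if the wrist force passes 120 N, or if a joint passes its speed limit or range.

## Working session

There is one attempt and no reset: what is moved stays moved. The work goes in short steps, Python scripts to look and compute and a tool call to move; the robot and the scene stay as the last step left them, time stands still between calls to the robot, and variables do not carry over. Pictures are saved under pics/ and viewed, at most 14 in all, crops included, and the job is handed in when it is done.

Besides the shell and the picture viewer there is one more tool, called after "Call:" as name(argument=value, ...) on one line, values as JSON. move_arm: Moves the arm, as the interface text tells. Its arguments: {"type":"object","properties":{"series":{"type":"array"},"newtons":{"type":"number"}},"required":["series"]}

```bash
mkdir -p pics; ls
cat > h.py <<'E'
import numpy as np, cv2
from rig import get_state, viewer, ticket
from scipy.spatial.transform import Rotation as R
def cap(n):
    d=viewer.capture(n); return d
def rot(d):
    o=np.array(d["orientation"],float)
    if o.shape==(3,3): return o
    if o.size==4: return R.from_quat(o).as_matrix()
    return R.from_euler('xyz',o,degrees=True).as_matrix()
def pts(d):
    """world points per pixel from depth"""
    K=d["camera_matrix"];h,w=d["depth"].shape
    u,v=np.meshgrid(np.arange(w),np.arange(h));z=d["depth"]
    c=np.stack([(u-K[0,2])/K[0,0]*z,-(v-K[1,2])/K[1,1]*z,-z],-1)
    return c@rot(d).T+np.array(d["origin"])
def ray(d,u,v,z):
    K=d["camera_matrix"];r=rot(d)@np.array([(u-K[0,2])/K[0,0],-(v-K[1,2])/K[1,1],-1]);o=np.array(d["origin"])
    return o+r*(z-o[2])/r[2]
def proj(d,p):
    K=d["camera_matrix"];c=rot(d).T@(np.array(p)-np.array(d["origin"]))
    return K[0,2]+K[0,0]*c[0]/-c[2],K[1,2]+K[1,1]*-c[1]/-c[2]
def save(im,n): cv2.imwrite(f"pics/{n}.png",im[:,:,::-1])
E
python3 - <<'E'
from h import *
for n in("scene","top"):
    d=cap(n);save(d["frame"],n+"0");print(n,d["origin"],d["orientation"],d["camera_matrix"])
    np.savez(n+"0.npz",**{k:np.array(v) for k,v in d.items()})
print(get_state())
E
```

```text
pics
scene [ 1.10935016 -0.23338888  0.66707304] [4.81255357e+01 1.36864369e-02 6.04760624e+01] [[378.40077071   0.         254.90657547]
 [  0.         378.40077071 196.12511883]
 [  0.           0.           1.        ]]
top [0.45585962 0.07333559 1.31980428] [  3.07867816   1.27462504 -89.17498209] [[478.34240954   0.         252.61415207]
 [  0.         478.34240954 186.23442857]
 [  0.           0.           1.        ]]
{'time': 0.1, 'joint_positions': array([ 6.87040090e+01,  1.51657382e+01,  9.19724723e+01,  2.26500002e-04,
        7.29793636e+01, -2.11482840e+00]), 'qvel': array([-0.05625316, -0.12570109, -0.13494291,  0.08401493,  0.03468943,
        0.08808316]), 'tau': array([-3.17941331e-04, -5.16704786e+01, -3.68590772e+01, -9.98498786e-05,
        6.22993073e-03,  2.02986956e-05]), 'eef_pos': array([0.22154218, 0.63690733, 0.23008503]), 'tcp_rot': array([-1.79882514e+02, -4.55505317e-03,  1.60818766e+02]), 'ft_force': array([ 0.20628916, -0.18701883,  0.04903303]), 'moment': array([-0.03753165, -0.05571058, -0.03560821]), 'gripper_force': 0.0, 'width': 0.9983436863887029}
```

View pics/scene0.png

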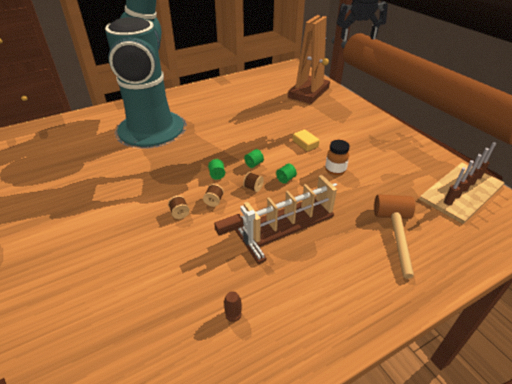

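View pics/top0.png

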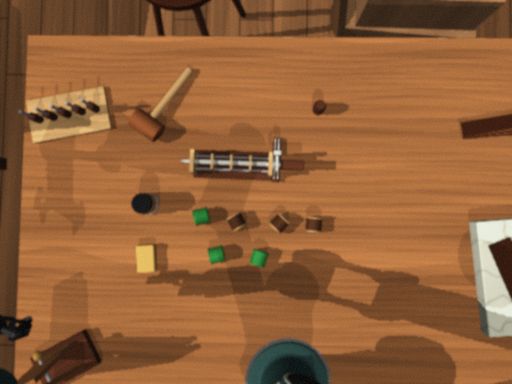

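Scene view shows the stand at (290,212) with the spindle grip at (230,225) and the keeper at (252,235). The brown candidates are at (180,207), (213,195) and (254,182), which in the top view are (314,224), (279,223) and (237,221). The green lookalikes are at scene (217,169), (254,157) and (287,173), and I will not touch them. The burnisher at (233,306) is brown but stands upright, so I exclude it too. Close crop next.

Run:
```python
from h import *
d=dict(np.load("top0.npz"));s=dict(np.load("scene0.npz"))
a=cv2.resize(d["frame"][130:240,175:340],None,fx=4.8,fy=4.8,interpolation=cv2.INTER_CUBIC)
save(a[:, :800],"topcrop")
P=pts(d);Q=pts(s)
m=(P[...,2]>.08)&(P[...,2]<.092);m[:130]=0;m[190:]=0;m[:,:175]=0;m[:,340:]=0
p=P[m];print("top tops n",m.sum())
n,l,st,c=cv2.connectedComponentsWithStats(m.astype(np.uint8))
for i in range(1,n):
    q=P[l==i]; print(st[i],q.mean(0).round(4),q.min(0).round(3),q.max(0).round(3))
m=(Q[...,2]>.08)&(Q[...,2]<.115)&(abs(Q[...,0]-.51)<.12)&(abs(Q[...,1]-.1)<.2)
n,l,st,c=cv2.connectedComponentsWithStats(m.astype(np.uint8))
for i in range(1,n):
    q=Q[l==i]; print("S",st[i],q.mean(0).round(4),q.min(0).round(3),q.max(0).round(3))
for nm,X,D in(("top",P,d),("scene",Q,s)):
    hsv=cv2.cvtColor(D["frame"],cv2.COLOR_RGB2HSV)
    g=(X[...,2]>.012)&(X[...,2]<.06)&(X[...,0]>.28)&(X[...,0]<.44)&(X[...,1]>-.2)&(X[...,1]<.25)
    n,l,st,c=cv2.connectedComponentsWithStats(g.astype(np.uint8))
    for i in range(1,n):
        if st[i][4]<40:continue
        q=X[l==i];print(nm,st[i],hsv[l==i].mean(0).round(),q.mean(0).round(4),q.min(0).round(3),q.max(0).round(3))
```

```text
top tops n 469
[189 149   6  24  99] [0.5864 0.2622 0.0866] [0.557 0.256 0.081] [0.617 0.269 0.092]
[267 152   8  24 104] [0.5809 0.0566 0.0862] [0.551 0.047 0.08 ] [0.611 0.065 0.091]
[210 154   4  16  31] [0.5843 0.2093 0.087 ] [0.565 0.206 0.08 ] [0.604 0.214 0.092]
[230 155   2  15  30] [0.5839 0.1599 0.0869] [0.565 0.158 0.082] [0.603 0.162 0.091]
[249 155   3  16  32] [0.5832 0.1102 0.087 ] [0.563 0.107 0.08 ] [0.602 0.112 0.092]
[276 156   1   1   1] [0.6007 0.0424 0.0885] [0.601 0.042 0.089] [0.601 0.042 0.089]
[276 158   2   2   3] [0.5944 0.0407 0.0916] [0.593 0.04  0.091] [0.595 0.042 0.092]
[196 161   1   1   1] [0.5858 0.2502 0.0834] [0.586 0.25  0.083] [0.586 0.25  0.083]
[277 161   1   2   2] [0.5863 0.0397 0.0904] [0.585 0.04  0.09 ] [0.588 0.04  0.091]
[280 160  24  10 160] [0.5796 0.0012 0.0825] [ 0.568 -0.028  0.08 ] [0.592 0.032 0.088]
[290 160   1   1   1] [0.5914 0.0058 0.0833] [0.591 0.006 0.083] [0.591 0.006 0.083]
[200 162   1   1   1] [0.5836 0.24   0.0806] [0.584 0.24  0.081] [0.584 0.24  0.081]
[258 163   1   1   1] [0.5828 0.0887 0.0809] [0.583 0.089 0.08
[... 1404 characters left out ...]
81] [0.308 0.059 0.012] [0.356 0.11  0.048]
scene [244 149  20  18 234] [ 62. 174. 125.] [0.3487 0.193  0.0317] [0.319 0.173 0.012] [0.365 0.221 0.045]
scene [208 159  17  19 248] [ 62. 174. 125.] [0.3407 0.0782 0.0323] [0.31  0.056 0.012] [0.359 0.105 0.045]
scene [275 165  13  13  42] [ 50. 166. 115.] [0.434  0.2249 0.0306] [0.425 0.215 0.013] [0.439 0.248 0.043]
scene [243 172  17  17 131] [ 13. 166. 101.] [0.4288 0.1323 0.0358] [0.405 0.117 0.012] [0.44  0.159 0.045]
scene [203 184  21  19 210] [ 14. 156. 139.] [0.4287 0.0262 0.0335] [0.401 0.001 0.012] [0.44  0.057 0.045]
scene [168 196  19  18 171] [ 13. 164. 124.] [ 0.4226 -0.0678  0.0384] [ 0.404 -0.088  0.021] [ 0.44  -0.044  0.045]
```

View pics/topcrop.png

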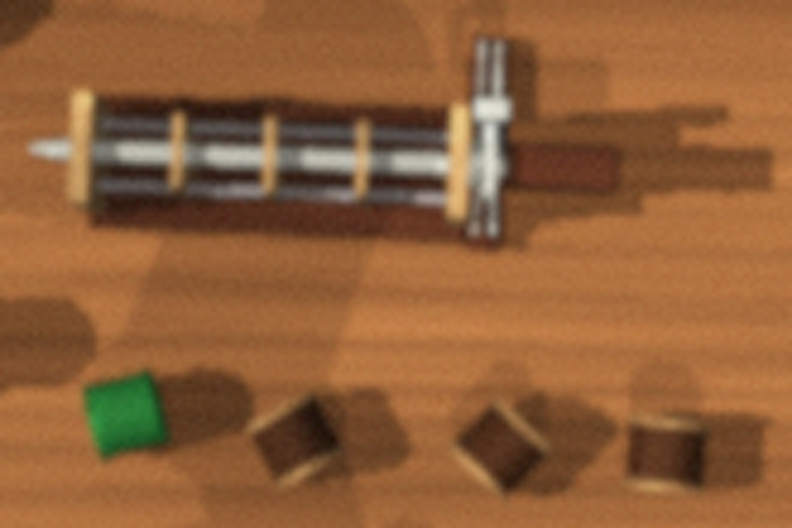

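The crop shows three brown reels lying down with pale flange ends, at about (665,453), (502,447) and (296,441). Their bore axes run roughly along x, at about 45°, and at about 28°. The plain green roller at (127,415) is excluded. The keeper tab is at (490,108) on the +x side and the grip at (565,165). Next I measure the reels, tab and burnisher.

```bash
cat >> h.py <<'E'
def reels(d,X,lim=((.36,.475),(-.2,.2))):
    """brown reels: centre of top points and axis from the pale flanges"""
    hsv=cv2.cvtColor(d["frame"],cv2.COLOR_RGB2HSV)
    g=(X[...,2]>.018)&(X[...,2]<.06)&(X[...,0]>lim[0][0])&(X[...,0]<lim[0][1])&(X[...,1]>lim[1][0])&(X[...,1]<lim[1][1])&(abs(hsv[...,0].astype(int)-57)>15)
    n,l,st,c=cv2.connectedComponentsWithStats(g.astype(np.uint8));out=[]
    for i in range(1,n):
        if st[i][4]<60:continue
        q=X[l==i];v=hsv[l==i][:,2];t=q[:,2]>.03
        r=cv2.minAreaRect((q[t][:,:2]*1000).astype(np.float32))
        lo,hi=q[v<np.percentile(v,50)],q[v>np.percentile(v,80)]
        w=hi[:,:2]-q[t][:,:2].mean(0);a=.5*np.arctan2((2*w[:,0]*w[:,1]).sum(),(w[:,0]**2-w[:,1]**2).sum())
        out.append((np.round(q[t].mean(0),4),[np.round(k,1) for k in r],round(np.degrees(a),1)))
    return out
E
python3 - <<'E'
from h import *
for n in("top","scene"):
    d=dict(np.load(n+"0.npz"));X=pts(d)
    for r in reels(d,X):print(n,r)
    for nm,(zl,zh,x0,x1,y0,y1) in dict(tab=(.099,.115,.57,.66,0,.08),burn=(.045,.07,.62,.74,-.18,-.02),grip=(.079,.09,.56,.61,-.04,.03)).items():
        m=(X[...,2]>zl)&(X[...,2]<zh)&(X[...,0]>x0)&(X[...,0]<x1)&(X[...,1]>y0)&(X[...,1]<y1);q=X[m]
        print(n,nm,m.sum(),q.mean(0).round(4),q.min(0).round(4),q.max(0).round(4))
E
```

```text
top (array([0.4295, 0.1465, 0.0402]), [array([429.4, 146.4]), array([37.7, 40.7]), np.float64(29.8)], np.float64(22.9))
top (array([0.4265, 0.0319, 0.04  ]), [array([426.3,  32.5]), array([39.7, 37.8]), np.float64(46.9)], np.float64(-35.5))
top (array([ 0.4242, -0.0609,  0.04  ]), [array([424.3, -61.5]), array([40.9, 37.6]), np.float64(85.2)], np.float64(5.9))
top tab 30 [0.6053 0.0401 0.1098] [0.6013 0.0325 0.1012] [0.6112 0.0481 0.1148]
top burn 68 [ 0.733  -0.0727  0.0578] [ 0.7245 -0.0885  0.046 ] [ 0.7399 -0.0588  0.0678]
top grip 183 [5.796e-01 1.000e-04 8.200e-02] [ 0.568  -0.0283  0.079 ] [0.5917 0.029  0.088 ]
scene (array([0.4353, 0.1386, 0.0386]), [array([431.1, 142.4]), array([39.9, 38.5]), np.float64(29.3)], np.float64(27.8))
scene (array([0.4316, 0.0282, 0.0385]), [array([427.6,  29.1]), array([39. , 41.9]), np.float64(45.8)], np.float64(-64.9))
scene (array([ 0.4286, -0.0665,  0.0389]), [array([425.4, -65. ]), array([38.8, 43.1]), np.float64(83.1)], np.float64(-7.9))
scene tab 63 [0.6111 0.0366 0.1076] [0.6034 0.0285 0.0993] [0.6159 0.047  0.113 ]
scene burn 49 [ 0.7367 -0.0785  0.0608] [ 0.7309 -0.0917  0.0469] [ 0.74   -0.0645  0.0644]
scene grip 216 [ 0.5825 -0.0023  0.0811] [ 0.569  -0.0325  0.0791] [0.5955 0.0289 0.0843]
```

Both views agree within the calibration: the tab is near (0.608, 0.038) and the stand yaw is about -1.4°. I move over the tab with the fingers closing along stand y.

Call:
move_arm(series=[[0.2,[1.93,-3,0],[0,0,0.89]],[0.2,[1.93,-3,0],[0,0,0.89]],[0.2,[1.93,-3,0],[0,0,0.89]],[0.2,[1.93,-3,0],[0,0,0.89]],[0.2,[1.93,-3,0],[0,0,0.89]],[0.2,[1.93,-3,0],[0,0,0.89]],[0.2,[1.93,-3,0],[0,0,0.89]],[0.2,[1.93,-3,0],[0,0,0.89]],[0.2,[1.93,-3,0],[0,0,0.89]],[0.2,[1.93,-3,0],[0,0,0.89]]], newtons=40)

```text
time: 0.93
eef_pos: [0.4151, 0.3357, 0.2308]
tcp_rot: [-180.0, -0.0, 169.8]
ft_force: [0.8, -1.0, -0.6]
width: 0.6
gripper_force: 0.0
```

Call:
move_arm(series=[[0.2,[1.93,-3,0],[0,0,0.89]],[0.2,[1.93,-3,0],[0,0,0.89]],[0.2,[1.93,-3,0],[0,0,0.89]],[0.2,[1.93,-3,0],[0,0,0.89]],[0.2,[1.93,-3,0],[0,0,0.89]],[0.2,[1.93,-3,0],[0,0,0.89]],[0.2,[1.93,-3,0],[0,0,0.89]],[0.2,[1.93,-3,0],[0,0,0.89]],[0.2,[1.93,-3,0],[0,0,0.89]],[0.2,[1.93,-3,0],[0,0,0.89]]])

```text
time: 1.77
eef_pos: [0.6081, 0.0358, 0.2307]
tcp_rot: [180.0, -0.1, 178.7]
ft_force: [0.3, -0.2, 0.9]
width: 0.601
gripper_force: 0.0
```

Call:
move_arm(series=[[0.2,[0,0,-4],[0,0,0]],[0.2,[0,0,-4],[0,0,0]],[0.2,[0,0,-2.5],[0,0,0]],[0.2,[0,0,0],[0,0,0]],[0.2,[0,0,0],[0,0,0]],[0.2,[0,0,0],[0,0,0]]])

```text
time: 2.27
eef_pos: [0.6088, 0.0377, 0.1278]
tcp_rot: [180.0, 0.1, 178.6]
ft_force: [0.7, 0.5, 0.8]
width: 0.601
gripper_force: 0.0
```

Call:
move_arm(series=[[0.2,[0,0,-1.6],[0,0,0]],[0.2,[0,0,-1.5],[0,0,0]],[0.2,[0,0,0],[0,0,0]],[-0.6,[0,0,0],[0,0,0]],[-0.9,[0,0,0],[0,0,0]],[-0.9,[0,0,0],[0,0,0]],[-0.9,[0,0,0],[0,0,0]],[-0.9,[0,0,0],[0,0,0]],[-0.9,[0,0,0],[0,0,0]],[-0.9,[0,0,0],[0,0,0]]], newtons=40)

```text
time: 3.1
eef_pos: [0.6097, 0.0392, 0.098]
tcp_rot: [179.9, 0.2, 178.6]
ft_force: [0.3, 4.9, 3.5]
width: 0.193
gripper_force: 40.2
```

Run:
```python
from h import *
d=cap("scene");save(cv2.resize(d["frame"][130:280,170:370],None,fx=3.9,fy=3.9),"tabgrip");s=get_state();print(s["eef_pos"],s["width"],s["ft_force"])
```

```text
[0.60966952 0.03917878 0.09798768] 0.19338578794677597 [0.11480194 4.93828126 3.5886572 ]
```

View pics/tabgrip.png

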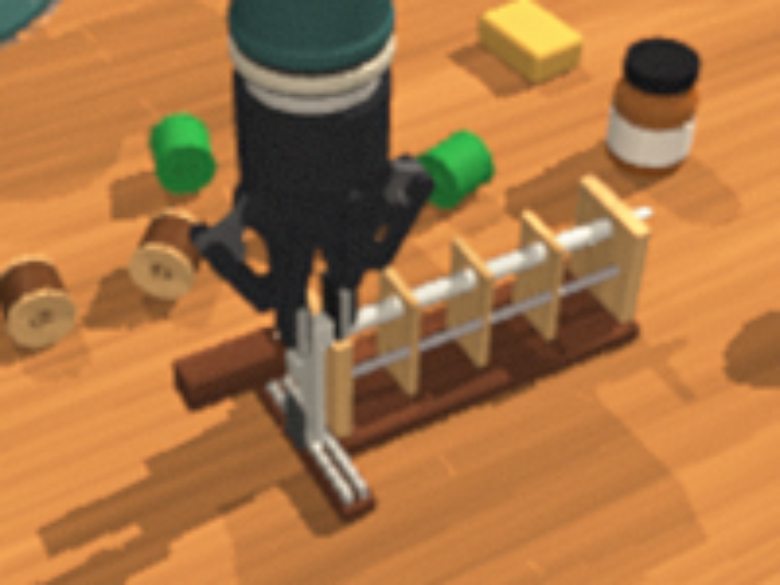

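Both fingers pinch the tab at about (320,320) in the crop, and the width of 0.19 (16 mm) fits the 18 mm block. I slide it open along stand +x.

Call:
move_arm(series=[[-0.9,[0.5,-0.01,0],[0,0,0]],[-0.9,[0.5,-0.01,0],[0,0,0]],[-0.9,[0.5,-0.01,0],[0,0,0]],[-0.9,[0.5,-0.01,0],[0,0,0]],[-0.9,[0.5,-0.01,0],[0,0,0]],[-0.9,[0.5,-0.01,0],[0,0,0]],[-0.9,[0.5,-0.01,0],[0,0,0]],[-0.9,[0.2,-0.01,0],[0,0,0]],[-0.9,[0,0,0],[0,0,0]],[-0.9,[0,0,0],[0,0,0]]])

```text
time: 3.98
eef_pos: [0.6454, 0.0382, 0.0979]
tcp_rot: [179.9, 0.1, 178.6]
ft_force: [-3.9, 5.7, 6.8]
width: 0.197
gripper_force: 40.6
```

Call:
move_arm(series=[[0.2,[0,0,0],[0,0,0]],[0.2,[0,0,0],[0,0,0]],[0.2,[0,0,0],[0,0,0]],[0.2,[0,0,2],[0,0,0]],[0.2,[0,0,3],[0,0,0]],[0.6,[-0.5,-0.3,0.5],[0,0,-6.93]],[0.6,[-0.5,-0.3,0],[0,0,-6.93]],[0.6,[-0.5,-0.3,0],[0,0,-6.93]],[0.6,[-0.5,-0.3,0],[0,0,-6.93]],[0.6,[-0.5,-0.3,0],[0,0,-6.93]]])

```text
time: 4.82
eef_pos: [0.6197, 0.0212, 0.1504]
tcp_rot: [-180.0, 0.0, 143.6]
ft_force: [0.1, 0.4, -0.7]
width: 0.8
gripper_force: 0.0
```

Call:
move_arm(series=[[0.6,[-0.5,-0.3,0],[0,0,-6.93]],[0.6,[-0.5,-0.3,0],[0,0,-6.93]],[0.6,[-0.5,-0.3,0],[0,0,-6.93]],[0.6,[-0.5,-0.3,0],[0,0,-6.93]],[0.6,[-0.5,-0.3,0],[0,0,-6.93]],[0.6,[-0.5,-0.3,0],[0,0,-6.93]],[0.6,[-0.5,-0.3,0],[0,0,-6.93]],[0.6,[-0.5,-0.3,0],[0,0,-6.93]],[0.6,[0,0,0],[0,0,0]],[0.6,[0,0,0],[0,0,0]]])

```text
time: 5.65
eef_pos: [0.5798, -0.0027, 0.1504]
tcp_rot: [180.0, 0.0, 88.7]
ft_force: [1.0, -0.6, 0.2]
width: 0.8
gripper_force: 0.0
```

Run:
```python
from h import *
d=cap("scene");X=pts(d);s=get_state();print(s["eef_pos"],s["tcp_rot"],s["width"],s["ft_force"])
m=(X[...,2]>.099)&(X[...,2]<.115)&(X[...,0]>.61)&(X[...,0]<.7)&(X[...,1]>0)&(X[...,1]<.08);q=X[m];print(m.sum(),q.mean(0),q.min(0),q.max(0))
```

```text
[ 0.58006591 -0.00245605  0.15038037] [1.79970736e+02 5.26682158e-03 8.86966544e+01] 0.7965962272344179 [ 0.43082052 -0.81927242  0.14817588]
67 [0.6465461  0.03567684 0.10711404] [0.63853838 0.02790629 0.09910325] [0.6514504  0.04520058 0.11283663]
```

Call:
move_arm(series=[[0.6,[0.1,0,-3],[0,0,0]],[0.6,[0,0,-3],[0,0,0]],[0.6,[0,0,-3.1],[0,0,0]],[0.6,[0,0,0],[0,0,0]],[0.6,[0,0,0],[0,0,0]],[-0.2,[0,0,0],[0,0,0]],[-0.6,[0,0,0],[0,0,0]],[-0.8,[0,0,0],[0,0,0]],[-0.8,[0,0,0],[0,0,0]],[-0.8,[0,0,0],[0,0,0]]], newtons=80)

```text
time: 6.53
eef_pos: [0.582, -0.0023, 0.0616]
tcp_rot: [179.8, 0.0, 88.5]
ft_force: [-2.3, -1.5, 5.6]
width: 0.258
gripper_force: 79.4
```

Call:
move_arm(series=[[-0.8,[0,0,0],[0,0,0]],[-0.8,[0,0,0],[0,0,0]],[-0.8,[0,0,0],[0,0,0]]])

```text
time: 6.78
eef_pos: [0.582, -0.0024, 0.0616]
tcp_rot: [179.8, 0.0, 88.5]
ft_force: [-2.3, -0.7, 6.1]
width: 0.259
gripper_force: 79.4
```

Call:
move_arm(series=[[-0.8,[-0.02,-1,0],[0,0,0]],[-0.8,[-0.05,-2,0],[0,0,0]],[-0.8,[-0.05,-2,0],[0,0,0]],[-0.8,[-0.05,-2,0],[0,0,0]],[-0.8,[-0.05,-2,0],[0,0,0]],[-0.8,[-0.05,-2,0],[0,0,0]],[-0.8,[-0.05,-2,0],[0,0,0]],[-0.8,[-0.05,-2,0],[0,0,0]],[-0.8,[-0.05,-2,0],[0,0,0]],[-0.8,[-0.05,-2,0],[0,0,0]]])

```text
time: 7.62
eef_pos: [0.5767, -0.1931, 0.0604]
tcp_rot: [179.9, -0.0, 88.5]
ft_force: [0.9, 1.1, -0.1]
width: 0.258
gripper_force: 78.5
```

Call:
move_arm(series=[[-0.8,[-0.05,-2,0],[0,0,0]],[-0.8,[-0.05,-2,0],[0,0,0]],[-0.8,[-0.05,-2,0],[0,0,0]],[-0.8,[-0.05,-1,0],[0,0,0]],[-0.8,[0,0,0],[0,0,0]],[-0.8,[0,0,0],[0,0,0]],[-0.8,[0,0,0],[0,0,0]]])

```text
time: 8.2
eef_pos: [0.5739, -0.2613, 0.0592]
tcp_rot: [-180.0, -0.0, 88.5]
ft_force: [0.0, 0.0, -1.7]
width: 0.255
gripper_force: 78.4
```

Run:
```python
from h import *
d=cap("scene");save(cv2.resize(d["frame"][130:330,70:370],None,fx=2.6,fy=2.6),"drawn");s=get_state();print(s["eef_pos"],s["tcp_rot"],s["width"],s["ft_force"],s["moment"])
```

```text
[ 0.57395386 -0.26108419  0.05914827] [-1.79974328e+02 -3.80969923e-02  8.85683545e+01] 0.2587231826749963 [-0.07502303 -0.0697752  -1.61819127] [-0.17828595 -0.02993053  0.05660684]
```

View pics/drawn.png

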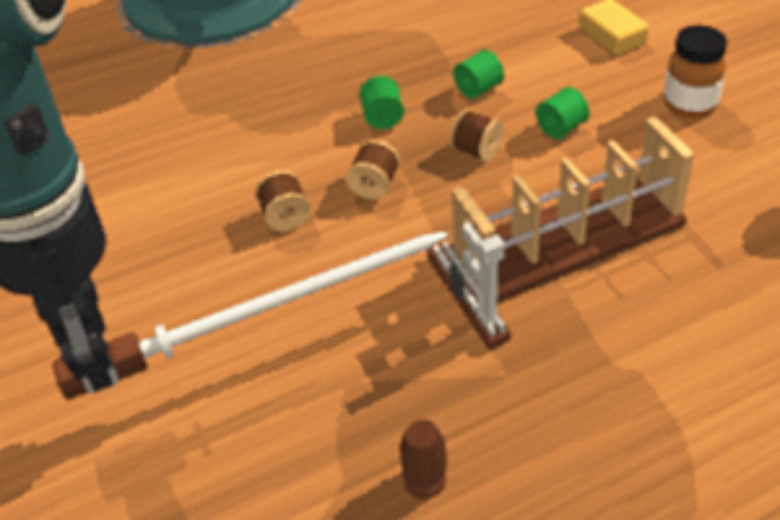

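The spindle is out and level, with its tip at (443,238) just outside the cheek at (470,215). I draw it further back and lay it on the clear bench.

Call:
move_arm(series=[[-0.8,[-0.05,-2,0],[0,0,0]],[-0.8,[-0.05,-2,0],[0,0,0]],[-0.8,[-0.05,-2,0],[0,0,0]],[-0.8,[0,0,-1.5],[0,0,0]],[-0.8,[0,0,-1.5],[0,0,0]],[-0.8,[0,0,-1.2],[0,0,0]],[-0.8,[0,0,-0.6],[0,0,0]],[-0.8,[0,0,-0.3],[0,0,0]],[-0.8,[0,0,0],[0,0,0]],[-0.8,[0,0,0],[0,0,0]]])

```text
time: 9.08
eef_pos: [0.573, -0.322, 0.0086]
tcp_rot: [180.0, 0.0, 88.6]
ft_force: [-0.0, -0.0, -1.2]
width: 0.259
gripper_force: 83.5
```

Call:
move_arm(series=[[-0.8,[0,0,-0.15],[0,0,0]],[-0.8,[0,0,-0.15],[0,0,0]],[-0.8,[0,0,-0.1],[0,0,0]],[-0.8,[0,0,0],[0,0,0]],[-0.8,[0,0,0],[0,0,0]]])

```text
time: 9.5
eef_pos: [0.5736, -0.3228, 0.006]
tcp_rot: [179.9, 0.0, 88.5]
ft_force: [-1.2, 0.2, 5.0]
width: 0.258
gripper_force: 84.4
```

Call:
move_arm(series=[[-0.3,[0,0,0],[0,0,0]],[0.0,[0,0,0],[0,0,0]],[0.6,[0,0,0],[0,0,0]],[0.6,[0,0,0],[0,0,0]],[0.6,[0,0,2],[0,0,0]],[0.6,[0,0,3],[0,0,0]],[0.6,[0,0,3],[0,0,0]],[0.6,[0,0,3],[0,0,0]],[0.6,[-1.24,2.16,0],[0,0,7.1]],[0.6,[-1.24,2.16,0],[0,0,7.1]]])

```text
time: 10.33
eef_pos: [0.5501, -0.2808, 0.1177]
tcp_rot: [179.7, 0.3, 103.0]
ft_force: [0.7, 1.0, -0.5]
width: 0.799
gripper_force: 0.0
```

Call:
move_arm(series=[[0.6,[-1.24,2.16,0],[0,0,7.1]],[0.6,[-1.24,2.16,0],[0,0,7.1]],[0.6,[-1.24,2.16,0],[0,0,7.1]],[0.6,[-1.24,2.16,0],[0,0,7.1]],[0.6,[-1.24,2.16,0],[0,0,7.1]],[0.6,[-1.24,2.16,0],[0,0,7.1]],[0.6,[-1.24,2.16,0],[0,0,7.1]],[0.6,[-1.24,2.16,0],[0,0,7.1]],[0.6,[-1.24,2.16,0],[0,0,7.1]],[0.6,[-1.24,2.16,0],[0,0,7.1]]])

```text
time: 11.17
eef_pos: [0.4228, -0.0621, 0.1141]
tcp_rot: [180.0, -0.0, 174.1]
ft_force: [0.1, -1.0, 0.3]
width: 0.8
gripper_force: 0.0
```

Run:
```python
from h import *
d=cap("scene");X=pts(d);s=get_state();print(s["eef_pos"],s["tcp_rot"],s["width"])
save(d["frame"],"laid")
for r in reels(d,X):print(r)
```

```text
[ 0.41974862 -0.05911087  0.11318975] [179.84935783  -0.25161514 174.41941458] 0.7977907397297412
(array([0.4353, 0.1388, 0.0387]), [array([431.5, 142.1]), array([39.6, 40. ]), np.float64(28.2)], np.float64(32.5))
(array([0.4315, 0.0284, 0.0389]), [array([428.6,  28.3]), array([38.7, 41.5]), np.float64(46.3)], np.float64(-72.4))
(array([ 0.4285, -0.0667,  0.0387]), [array([425.2, -65.5]), array([39. , 41.8]), np.float64(84.7)], np.float64(-3.5))
```

View pics/laid.png

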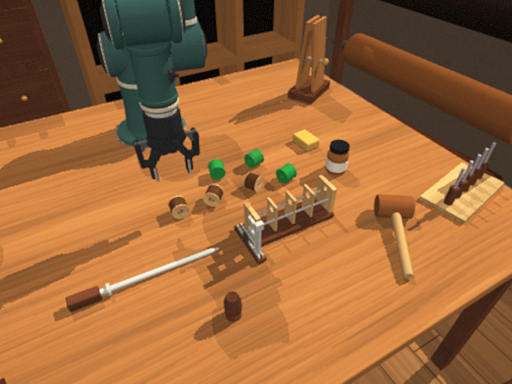

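The spindle lies clear with its grip at (85,298) and tip at (217,250). The reels at (180,207), (213,195) and (254,182) are unmoved. I lower onto the first reel.

Call:
move_arm(series=[[0.6,[0,0,-3],[0,0,0]],[0.6,[0,0,-3],[0,0,0]],[0.6,[0,0,-3],[0,0,0]],[0.6,[0,0,0],[0,0,0]],[0.6,[0,0,0],[0,0,0]],[0.6,[0,0,0],[0,0,0]]], newtons=40)

```text
time: 11.72
eef_pos: [0.4246, -0.0633, 0.0253]
tcp_rot: [-180.0, 0.1, 173.7]
ft_force: [0.2, 0.2, 0.3]
width: 0.796
gripper_force: 0.0
```

Call:
move_arm(series=[[0.6,[0,0,-1.2],[0,0,0]],[0.6,[0,0,-0.9],[0,0,0]],[0.6,[0,0,0],[0,0,0]],[0.2,[0,0,0],[0,0,0]],[-0.2,[0,0,0],[0,0,0]],[-0.5,[0,0,0],[0,0,0]],[-0.5,[0,0,0],[0,0,0]],[-0.5,[0,0,0],[0,0,0]],[-0.5,[0,0,0],[0,0,0]],[-0.5,[0,0,0],[0,0,0]]], newtons=40)

```text
time: 12.55
eef_pos: [0.4245, -0.0633, 0.0045]
tcp_rot: [-180.0, 0.1, 173.7]
ft_force: [-1.6, -0.4, 5.3]
width: 0.505
gripper_force: 40.1
```

Call:
move_arm(series=[[-0.5,[0,0,3],[0,0,0]],[-0.5,[0,0,4],[0,0,0]],[-0.5,[0,0,4],[0,0,0]],[-0.5,[0,0,4],[0,0,0]],[-0.5,[1.36,2.48,0],[0,0,-7.1]],[-0.5,[1.36,2.48,0],[0,0,-7.1]],[-0.5,[1.36,2.48,0],[0,0,-7.1]],[-0.5,[1.36,2.48,0],[0,0,-7.1]],[-0.5,[1.36,2.48,0],[0,0,-7.1]],[-0.5,[1.36,2.48,0],[0,0,-7.1]]])

```text
time: 13.38
eef_pos: [0.5057, 0.0867, 0.1539]
tcp_rot: [180.0, 0.0, 130.9]
ft_force: [0.8, 0.1, -0.1]
width: 0.506
gripper_force: 41.2
```

Call:
move_arm(series=[[-0.5,[1.36,2.48,0],[0,0,-7.1]],[-0.5,[1.36,2.48,0],[0,0,-7.1]],[-0.5,[1.36,2.48,0],[0,0,-7.1]],[-0.5,[1.36,2.48,0],[0,0,-7.1]],[-0.5,[1.36,2.48,0],[0,0,-7.1]],[-0.5,[1.36,2.48,0],[0,0,-7.1]],[-0.5,[0,0,-3],[0,0,0]],[-0.5,[0,0,-2.5],[0,0,0]],[-0.5,[0,0,0],[0,0,0]],[-0.5,[0,0,0],[0,0,0]]])

```text
time: 14.22
eef_pos: [0.5849, 0.2336, 0.0965]
tcp_rot: [-179.7, 0.1, 88.6]
ft_force: [-0.3, -0.4, -0.7]
width: 0.507
gripper_force: 41.2
```

Run:
```python
from h import *
s=get_state();print(s["eef_pos"],s["tcp_rot"],s["width"],s["ft_force"])
d=cap("scene");X=pts(d)
save(cv2.resize(d["frame"][110:260,220:420],None,fx=4,fy=4,interpolation=cv2.INTER_CUBIC),"hov1")
# bottom of reel and partition positions, pale wood pixels
hsv=cv2.cvtColor(d["frame"],cv2.COLOR_RGB2HSV)
m=(X[...,2]>.092)&(X[...,2]<.135)&(abs(X[...,0]-.585)<.06)&(X[...,1]>.19)&(X[...,1]<.28)&(hsv[...,2]>50)
q=X[m];print(m.sum(),np.percentile(q,[1,50,99],axis=0).round(4))
p=(X[...,2]>.08)&(X[...,2]<.089)&(abs(X[...,0]-.585)<.04)&(X[...,1]>.09)&(X[...,1]<.29)
n,l,st,c=cv2.connectedComponentsWithStats(p.astype(np.uint8))
for i in range(1,n):
    if st[i][4]>5: print(st[i],X[l==i].mean(0).round(4),X[l==i].min(0).round(4),X[l==i].max(0).round(4))
```

```text
[0.58491104 0.23362276 0.09652141] [-1.79739228e+02  9.99474496e-02  8.86377821e+01] 0.5066147053068022 [-0.3211211  -0.40640042 -0.68091471]
330 [[0.5539 0.2117 0.0944]
 [0.5925 0.2183 0.1221]
 [0.6206 0.2434 0.1348]]
[303 185  12  12  48] [0.589  0.2058 0.0851] [0.5668 0.2028 0.0801] [0.6081 0.2091 0.0887]
[328 184   9   8  39] [0.6099 0.2581 0.0855] [0.598  0.2522 0.0809] [0.6192 0.2651 0.0884]
[285 191  12  13  52] [0.5865 0.1562 0.085 ] [0.5654 0.1534 0.0803] [0.6056 0.1613 0.0889]
[267 198  11  14  48] [0.5871 0.1064 0.085 ] [0.5653 0.1034 0.0801] [0.6058 0.1099 0.0889]
```

View pics/hov1.png

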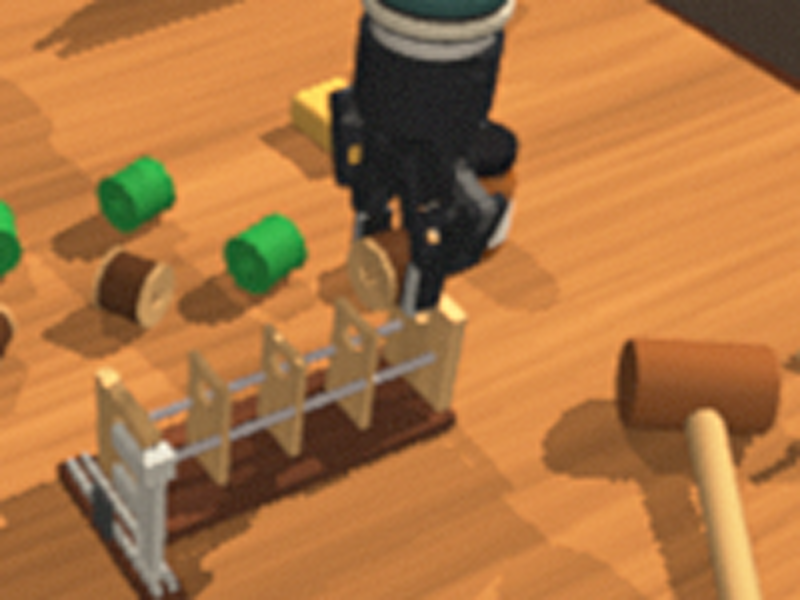

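The reel hovers over the last bay at (375,275) in the crop. Measured gaps are about 4.3 mm to the partition and 2.7 mm to the cheek, so I nudge y by -0.5 mm and lower.

Call:
move_arm(series=[[-0.5,[0.1,-0.05,0],[0,0,0]],[-0.5,[0,0,-0.6],[0,0,0]],[-0.5,[0,0,-0.6],[0,0,0]],[-0.5,[0,0,-0.6],[0,0,0]],[-0.5,[0,0,0],[0,0,0]],[-0.5,[0,0,0],[0,0,0]]])

```text
time: 14.77
eef_pos: [0.5872, 0.2333, 0.0796]
tcp_rot: [-179.9, 0.0, 88.6]
ft_force: [-0.3, -0.7, 0.1]
width: 0.505
gripper_force: 41.2
```

Call:
move_arm(series=[[-0.5,[0,0,-1],[0,0,0]],[-0.5,[0,0,-1],[0,0,0]],[-0.5,[0,0,-0.7],[0,0,0]],[-0.5,[0,0,-0.2],[0,0,0]],[-0.5,[0,0,0],[0,0,0]],[-0.5,[0,0,0],[0,0,0]]])

```text
time: 15.27
eef_pos: [0.5876, 0.2336, 0.0508]
tcp_rot: [-180.0, 0.0, 88.6]
ft_force: [0.1, -1.0, -0.9]
width: 0.504
gripper_force: 41.2
```

Call:
move_arm(series=[[0.2,[0,0,0],[0,0,0]],[0.6,[0,0,0],[0,0,0]],[0.6,[0,0,0],[0,0,0]],[0.6,[0,0,2],[0,0,0]],[0.6,[0,0,4],[0,0,0]],[0.6,[0,0,4],[0,0,0]],[0.6,[-2,-2.54,0],[0,0,6]],[0.6,[-2,-2.54,0],[0,0,6]],[0.6,[-2,-2.54,0],[0,0,6]],[0.6,[-2,-2.54,0],[0,0,6]]])

```text
time: 16.1
eef_pos: [0.5073, 0.1314, 0.1521]
tcp_rot: [179.9, 0.0, 113.0]
ft_force: [-0.3, -0.4, -0.4]
width: 0.798
gripper_force: 0.0
```

Call:
move_arm(series=[[0.6,[-2,-2.54,0],[0,0,6]],[0.6,[-2,-2.54,0],[0,0,6]],[0.6,[-2,-2.54,0],[0,0,6]],[0.6,[-2,-2.54,0],[0,0,6]],[0.6,[0,0,-3],[0,0,0]],[0.6,[0,0,-3],[0,0,0]],[0.6,[0,0,-3],[0,0,0]],[0.6,[0,0,-2],[0,0,0]],[0.6,[0,0,0],[0,0,0]],[0.6,[0,0,0],[0,0,0]]])

```text
time: 16.93
eef_pos: [0.4268, 0.0304, 0.0408]
tcp_rot: [-179.9, -0.1, 136.6]
ft_force: [0.5, 0.2, 0.3]
width: 0.803
gripper_force: 0.0
```

Run:
```python
from h import *
s=get_state();print(s["eef_pos"],s["tcp_rot"],s["width"],s["ft_force"])
for n in("scene","top"):
    d=cap(n);X=pts(d)
    for r in reels(d,X):print(n,r)
    if n=="scene":save(cv2.resize(d["frame"][110:260,190:390],None,fx=4,fy=4,interpolation=cv2.INTER_CUBIC),"b1")
```

```text
[0.42682894 0.03043937 0.04081159] [-1.79902115e+02 -1.00915748e-01  1.36622140e+02] 0.8033368896551237 [0.46594197 0.205304   0.30389535]
scene (array([0.4353, 0.1389, 0.0389]), [array([431.4, 142.6]), array([39.3, 39.9]), np.float64(30.1)], np.float64(30.5))
scene (array([0.4331, 0.0294, 0.0399]), [array([437.6,  38.5]), array([65.9, 41.1]), np.float64(45.8)], np.float64(-88.0))
top (array([0.4295, 0.1462, 0.0401]), [array([429.3, 146.5]), array([38.1, 39.8]), np.float64(30.8)], np.float64(22.5))
```

View pics/b1.png

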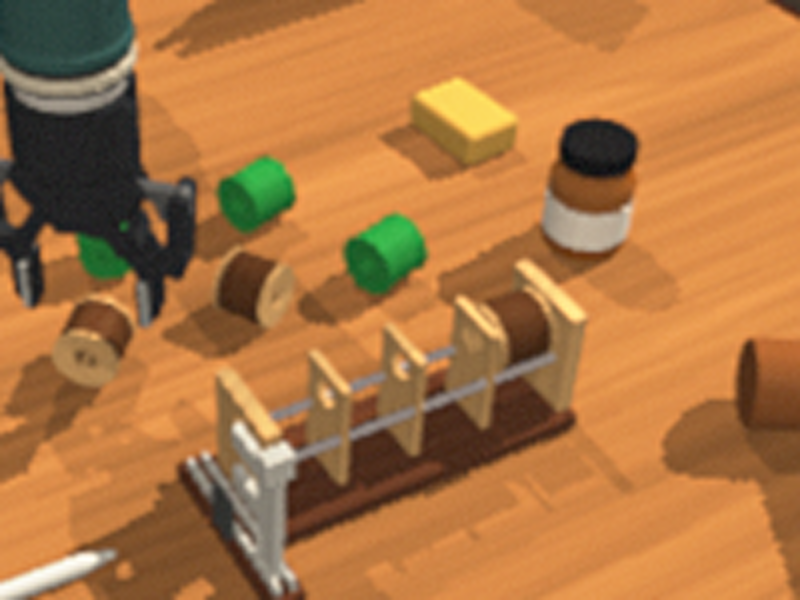

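Reel 1 is seated in bay 3 at (520,325). Reel 2, at (95,340), lies between the fingers, so I grip it.

Call:
move_arm(series=[[0.6,[0,0,-2],[0,0,0]],[0.6,[0,0,-1.65],[0,0,0]],[0.6,[0,0,0],[0,0,0]],[0.2,[0,0,0],[0,0,0]],[-0.2,[0,0,0],[0,0,0]],[-0.5,[0,0,0],[0,0,0]],[-0.5,[0,0,0],[0,0,0]],[-0.5,[0,0,0],[0,0,0]],[-0.5,[0,0,0],[0,0,0]],[-0.5,[0,0,0],[0,0,0]]], newtons=40)

```text
time: 17.87
eef_pos: [0.4294, 0.0306, 0.0067]
tcp_rot: [179.9, 0.1, 136.6]
ft_force: [-2.5, -0.3, 6.4]
width: 0.505
gripper_force: 40.4
```

Call:
move_arm(series=[[-0.5,[0,0,3],[0,0,0]],[-0.5,[0,0,4],[0,0,0]],[-0.5,[0,0,4],[0,0,0]],[-0.5,[0,0,4],[0,0,0]],[-0.5,[1.99,1.91,0],[0,0,-6]],[-0.5,[1.99,1.91,0],[0,0,-6]],[-0.5,[1.99,1.91,0],[0,0,-6]],[-0.5,[1.99,1.91,0],[0,0,-6]],[-0.5,[1.99,1.91,0],[0,0,-6]],[-0.5,[1.99,1.91,0],[0,0,-6]]])

```text
time: 18.7
eef_pos: [0.5485, 0.1462, 0.156]
tcp_rot: [179.9, -0.0, 100.3]
ft_force: [-0.1, -0.5, 0.3]
width: 0.502
gripper_force: 41.4
```

Call:
move_arm(series=[[-0.5,[1.99,1.91,0],[0,0,-6]],[-0.5,[1.99,1.91,0],[0,0,-6]],[-0.5,[0,0,-3],[0,0,0]],[-0.5,[0,0,-2.5],[0,0,0]],[-0.5,[0,0,0],[0,0,0]],[-0.5,[0,0,0],[0,0,0]],[-0.5,[0,0,0],[0,0,0]]])

```text
time: 19.28
eef_pos: [0.5876, 0.1833, 0.1012]
tcp_rot: [179.9, -0.0, 88.6]
ft_force: [0.8, 0.9, -0.4]
width: 0.508
gripper_force: 41.4
```

```bash
cat >> h.py <<'E'
def gap(d,X,y0):
    """reel -y face (pale, over the stand) and partition beneath, both in this camera's frame"""
    hsv=cv2.cvtColor(d["frame"],cv2.COLOR_RGB2HSV)
    m=(X[...,2]>.093)&(X[...,2]<.135)&(abs(X[...,0]-.585)<.022)&(abs(X[...,1]-y0)<.045)&(hsv[...,2]>90)&(hsv[...,1]>60)
    q=X[m];return m.sum(),np.percentile(q[:,1],[5,25,50,75]).round(4),np.percentile(q[:,2],[1,99]).round(4)
E
python3 - <<'E'
from h import *
s=get_state();print(s["eef_pos"],s["tcp_rot"],s["width"],s["ft_force"])
d=cap("scene");X=pts(d);print(gap(d,X,.184))
save(cv2.resize(d["frame"][110:260,220:420],None,fx=4,fy=4,interpolation=cv2.INTER_CUBIC),"hov2")
E
```

```text
[0.5876171  0.18334209 0.10122925] [ 1.79916211e+02 -2.45115651e-02  8.86184807e+01] 0.508009235542213 [ 0.80513643  0.93977681 -0.40454187]
(np.int64(159), array([0.1637, 0.1645, 0.1652, 0.1667]), array([0.0956, 0.1347]))
```

View pics/hov2.png

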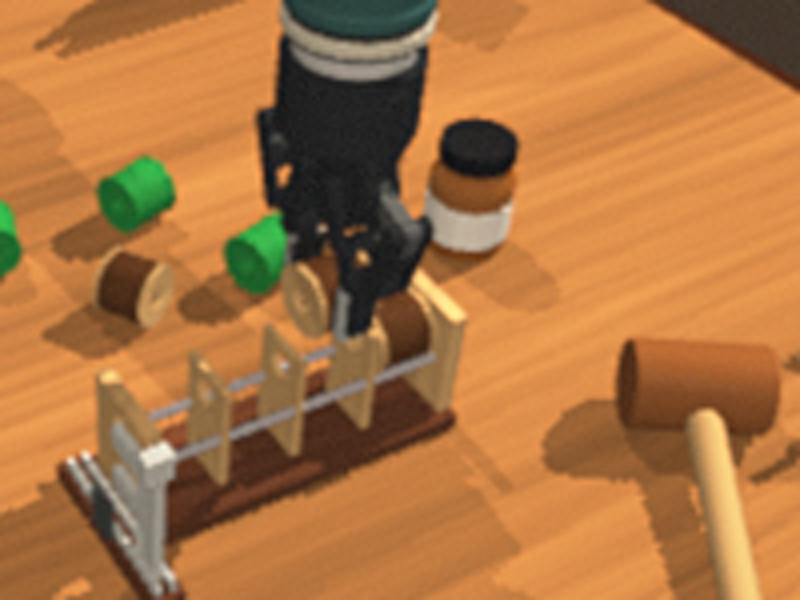

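Reel 2 is over bay 2 at (320,290), but its near face is about 2-3 mm too far to +y. I shift -2.2 mm and lower gently.

Call:
move_arm(series=[[-0.5,[-0.1,-0.22,0],[0,0,0]],[-0.5,[0,0,-0.8],[0,0,0]],[-0.5,[0,0,-0.8],[0,0,0]],[-0.5,[0,0,-0.6],[0,0,0]],[-0.5,[0,0,0],[0,0,0]],[-0.5,[0,0,0],[0,0,0]]])

```text
time: 19.83
eef_pos: [0.5851, 0.1808, 0.0766]
tcp_rot: [-179.9, 0.0, 88.6]
ft_force: [1.0, -0.6, -1.2]
width: 0.504
gripper_force: 41.4
```

Call:
move_arm(series=[[-0.5,[0,0,-1],[0,0,0]],[-0.5,[0,0,-1],[0,0,0]],[-0.5,[0,0,-0.5],[0,0,0]],[-0.5,[0,0,0],[0,0,0]],[-0.5,[0,0,0],[0,0,0]]])

```text
time: 20.25
eef_pos: [0.5855, 0.181, 0.0519]
tcp_rot: [-179.9, 0.0, 88.6]
ft_force: [0.1, -0.2, -0.7]
width: 0.505
gripper_force: 41.4
```

Call:
move_arm(series=[[0.2,[0,0,0],[0,0,0]],[0.6,[0,0,0],[0,0,0]],[0.6,[0,0,0],[0,0,0]],[0.6,[0,0,2],[0,0,0]],[0.6,[0,0,4],[0,0,0]],[0.6,[0,0,4],[0,0,0]],[0.6,[-1.73,-0.38,0],[0,0,-6.57]],[0.6,[-1.73,-0.38,0],[0,0,-6.57]],[0.6,[-1.73,-0.38,0],[0,0,-6.57]],[0.6,[-1.73,-0.38,0],[0,0,-6.57]]])

```text
time: 21.08
eef_pos: [0.5164, 0.1658, 0.1535]
tcp_rot: [179.9, -0.1, 62.0]
ft_force: [-0.7, 0.7, 0.6]
width: 0.8
gripper_force: 0.0
```

Call:
move_arm(series=[[0.6,[-1.73,-0.38,0],[0,0,-6.57]],[0.6,[-1.73,-0.38,0],[0,0,-6.57]],[0.6,[-1.73,-0.38,0],[0,0,-6.57]],[0.6,[-1.73,-0.38,0],[0,0,-6.57]],[0.6,[-1.73,-0.38,0],[0,0,-6.57]],[0.6,[0,0,-2],[0,0,0]],[0.6,[0,0,0],[0,0,0]],[0.6,[0,0,0],[0,0,0]]])

```text
time: 21.75
eef_pos: [0.4294, 0.1466, 0.1323]
tcp_rot: [-180.0, 0.1, 29.5]
ft_force: [0.4, 0.2, -0.4]
width: 0.796
gripper_force: 0.0
```

Run:
```python
from h import *
s=get_state();print(s["eef_pos"],s["tcp_rot"],s["width"],s["ft_force"])
d=cap("scene");X=pts(d)
for r in reels(d,X):print(r)
save(cv2.resize(d["frame"][110:260,190:390],None,fx=4,fy=4,interpolation=cv2.INTER_CUBIC),"c1")
```

```text
[0.42943176 0.14663519 0.13233005] [-1.79977707e+02  9.15822348e-02  2.95275407e+01] 0.7962340801903562 [ 0.44425614  0.18057779 -0.35094284]
(array([0.4355, 0.1391, 0.0389]), [array([431.9, 142.1]), array([39.8, 40.5]), np.float64(29.5)], np.float64(26.5))
```

View pics/c1.png

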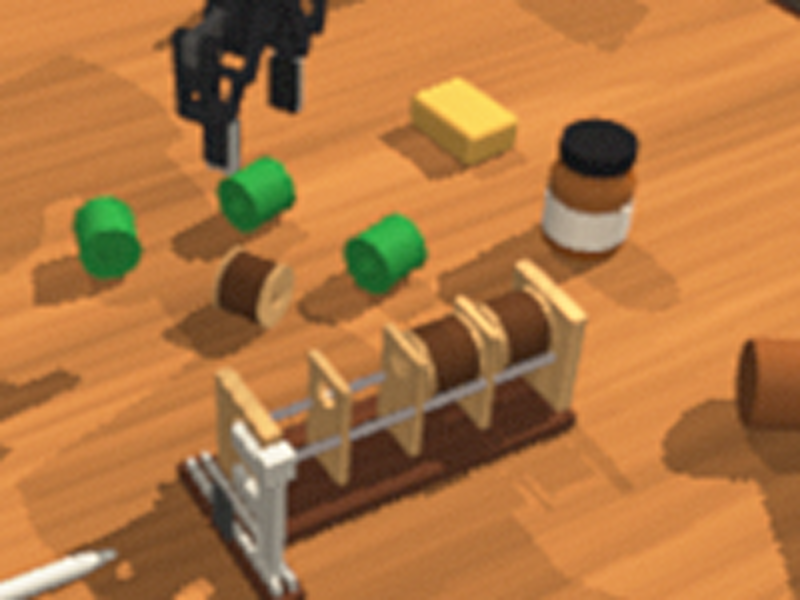

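Two reels are seated, at (520,325) and (445,352). The third is unmoved at (255,288), so I fetch it.

Call:
move_arm(series=[[0.6,[0,0,-4],[0,0,0]],[0.6,[0,0,-4],[0,0,0]],[0.6,[0,0,-3],[0,0,0]],[0.6,[0,0,-1.75],[0,0,0]],[0.6,[0,0,0],[0,0,0]],[0.6,[0,0,0],[0,0,0]],[0.2,[0,0,0],[0,0,0]],[-0.2,[0,0,0],[0,0,0]],[-0.5,[0,0,0],[0,0,0]],[-0.5,[0,0,0],[0,0,0]]], newtons=40)

```text
time: 22.63
eef_pos: [0.4328, 0.1475, 0.0077]
tcp_rot: [179.9, -0.3, 29.5]
ft_force: [0.1, -0.2, 7.4]
width: 0.509
gripper_force: 40.6
```

Call:
move_arm(series=[[-0.5,[0,0,0],[0,0,0]],[-0.5,[0,0,0],[0,0,0]],[-0.5,[0,0,0],[0,0,0]]])

```text
time: 22.88
eef_pos: [0.4327, 0.1475, 0.0077]
tcp_rot: [179.9, -0.3, 29.5]
ft_force: [-0.8, -0.5, 6.4]
width: 0.503
gripper_force: 40.6
```

Call:
move_arm(series=[[-0.5,[0,0,3],[0,0,0]],[-0.5,[0,0,4],[0,0,0]],[-0.5,[0,0,4],[0,0,0]],[-0.5,[0,0,4],[0,0,0]],[-0.5,[1.73,-0.15,0],[0,0,6.57]],[-0.5,[1.73,-0.15,0],[0,0,6.57]],[-0.5,[1.73,-0.15,0],[0,0,6.57]],[-0.5,[1.73,-0.15,0],[0,0,6.57]],[-0.5,[1.73,-0.15,0],[0,0,6.57]],[-0.5,[1.73,-0.15,0],[0,0,6.57]]])

```text
time: 23.72
eef_pos: [0.5352, 0.1379, 0.1565]
tcp_rot: [179.9, -0.1, 69.2]
ft_force: [0.4, 0.7, -0.9]
width: 0.504
gripper_force: 41.4
```

Call:
move_arm(series=[[-0.5,[1.73,-0.15,0],[0,0,6.57]],[-0.5,[1.73,-0.15,0],[0,0,6.57]],[-0.5,[1.73,-0.15,0],[0,0,6.57]],[-0.5,[0,0,-3],[0,0,0]],[-0.5,[0,0,-2.5],[0,0,0]],[-0.5,[0,0,0],[0,0,0]],[-0.5,[0,0,0],[0,0,0]],[-0.5,[0,0,0],[0,0,0]]])

```text
time: 24.38
eef_pos: [0.5866, 0.1336, 0.1017]
tcp_rot: [179.9, -0.0, 88.6]
ft_force: [0.9, -0.0, -1.6]
width: 0.503
gripper_force: 41.4
```

Run:
```python
from h import *
s=get_state();print(s["eef_pos"],s["tcp_rot"],s["width"],s["ft_force"])
d=cap("scene");X=pts(d);print(gap(d,X,.134))
```

```text
[0.58663778 0.13356581 0.101743  ] [ 1.79907685e+02 -2.10729034e-02  8.86286732e+01] 0.5025441242517559 [ 0.91996128 -0.03454589 -1.62145214]
(np.int64(171), array([0.109 , 0.1097, 0.1104, 0.1132]), array([0.0973, 0.1349]))
```

Call:
move_arm(series=[[-0.5,[-0.15,0.2,0],[0,0,0]],[-0.5,[0,0,-0.8],[0,0,0]],[-0.5,[0,0,-0.8],[0,0,0]],[-0.5,[0,0,-0.6],[0,0,0]],[-0.5,[0,0,0],[0,0,0]],[-0.5,[0,0,0],[0,0,0]]])

```text
time: 24.93
eef_pos: [0.5836, 0.1352, 0.0771]
tcp_rot: [-179.9, 0.0, 88.6]
ft_force: [0.5, -0.2, -1.5]
width: 0.505
gripper_force: 41.4
```

Call:
move_arm(series=[[-0.5,[0,0,0],[0,0,0]]])

```text
time: 25.02
eef_pos: [0.5844, 0.1353, 0.078]
tcp_rot: [-180.0, 0.0, 88.6]
ft_force: [-0.1, 0.1, -0.7]
width: 0.51
gripper_force: 41.4
```

Call:
move_arm(series=[[-0.5,[0,0,-1],[0,0,0]],[-0.5,[0,0,-1],[0,0,0]],[-0.5,[0,0,-0.4],[0,0,0]],[-0.5,[0,0,0],[0,0,0]],[-0.5,[0,0,0],[0,0,0]],[0.2,[0,0,0],[0,0,0]],[0.6,[0,0,0],[0,0,0]],[0.6,[0,0,0],[0,0,0]],[0.6,[0,0,3],[0,0,0]],[0.6,[0,0,4],[0,0,0]]])

```text
time: 25.85
eef_pos: [0.5805, 0.1346, 0.1204]
tcp_rot: [-179.4, 0.1, 88.6]
ft_force: [1.0, -0.1, 0.1]
width: 0.803
gripper_force: 0.0
```

Call:
move_arm(series=[[0.6,[0,0,3],[0,0,0]],[0.6,[-0.2,-4,0],[0,0,0]],[0.6,[-0.2,-4,0],[0,0,0]],[0.6,[-0.1,-4,0],[0,0,0]],[0.6,[-0.1,-4,0],[0,0,0]],[0.6,[-0.1,-4,0],[0,0,0]],[0.6,[-0.1,-4,0],[0,0,0]],[0.6,[-0.1,-4,0],[0,0,0]],[0.6,[-0.1,-4,0],[0,0,0]],[0.6,[-0.1,-4,0],[0,0,0]]])

```text
time: 26.68
eef_pos: [0.5732, -0.2266, 0.1548]
tcp_rot: [180.0, 0.0, 88.6]
ft_force: [1.3, 0.8, -0.3]
width: 0.799
gripper_force: 0.0
```

Run:
```python
from h import *
s=get_state();print(s["eef_pos"],s["tcp_rot"],s["width"],s["ft_force"])
for n in("top","scene"):
    d=cap(n);X=pts(d);print(len(reels(d,X)))
    if n=="scene":save(cv2.resize(d["frame"][110:320,50:350],None,fx=2.66,fy=2.66,interpolation=cv2.INTER_CUBIC),"e1")
    hsv=cv2.cvtColor(d["frame"],cv2.COLOR_RGB2HSV)
    # grip: raised points; shaft: pale low-saturation
    g=(X[...,2]>.012)&(X[...,2]<.045)&(abs(X[...,0]-.573)<.05)&(X[...,1]>-.42)&(X[...,1]<-.285)
    q=X[g];print(n,"grip",g.sum(),[np.round(k,1) for k in cv2.minAreaRect((q[:,:2]*1000).astype(np.float32))],np.percentile(q[:,2],90))
    w=(hsv[...,1]<70)&(hsv[...,2]>110)&(abs(X[...,0]-.575)<.06)&(X[...,1]>-.255)&(X[...,1]<.0)&(X[...,2]<.05)
    q=X[w];(vx,vy,x0,y0)=cv2.fitLine(q[:,:2].astype(np.float32),cv2.DIST_HUBER,0,.01,.01).ravel()
    print(n,"shaft",w.sum(),"x at -.32:",x0+vx/vy*(-.3225-y0),"slope dx/dy",vx/vy,"ymax",q[:,1].max())
```

```text
[ 0.57324525 -0.22662868  0.15476418] [1.79953889e+02 1.33975534e-02 8.86198925e+01] 0.7994632272083007 [ 1.33502979  0.76757826 -0.26388787]
0
top grip 6 [array([ 562.2, -342. ]), array([ 2.4, 11.6]), np.float64(4.9)] 0.027710895581538275
top shaft 369 x at -.32: 0.5726886 slope dx/dy 0.021161333 ymax -0.031367681336418374
0
scene grip 495 [array([ 574.9, -318.2]), array([66.5, 25.8]), np.float64(89.0)] 0.028388439574297666
scene shaft 586 x at -.32: 0.5757189 slope dx/dy 0.023916945 ymax -0.02850145835204812
```

View pics/e1.png

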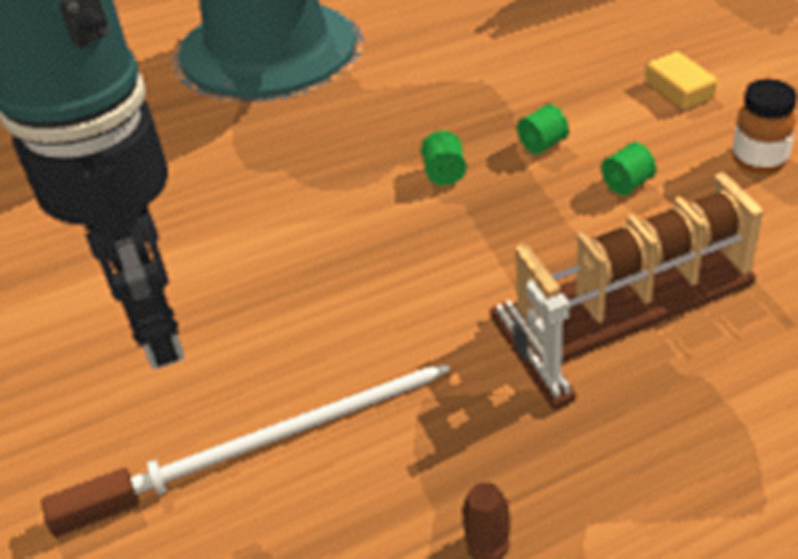

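All three reels are seated, at (617,253), (672,232) and (720,213), and none is left on the bench. The spindle lies untouched, grip at (90,500) and tip at (440,370). I regrasp it.

Call:
move_arm(series=[[0.6,[0,-3.2,0],[0,0,0]],[0.6,[0,-3.2,0],[0,0,0]],[0.6,[0,-3.2,0],[0,0,0]],[0.6,[0,0,-4],[0,0,0]],[0.6,[0,0,-4],[0,0,0]],[0.6,[0,0,-3],[0,0,0]],[0.6,[0,0,-2],[0,0,0]],[0.6,[0,0,0],[0,0,0]],[0.6,[0,0,0],[0,0,0]],[0.6,[0,0,0],[0,0,0]]], newtons=80)

```text
time: 27.62
eef_pos: [0.5749, -0.3208, 0.026]
tcp_rot: [179.9, 0.1, 88.7]
ft_force: [-0.2, -0.9, -0.1]
width: 0.796
gripper_force: 0.0
```

Call:
move_arm(series=[[0.6,[-0.1,0,-1.1],[0,0,0]],[0.6,[0,0,-0.9],[0,0,0]],[0.6,[0,0,0],[0,0,0]],[0.0,[0,0,0],[0,0,0]],[-0.4,[0,0,0],[0,0,0]],[-0.8,[0,0,0],[0,0,0]],[-0.8,[0,0,0],[0,0,0]],[-0.8,[0,0,0],[0,0,0]],[-0.8,[0,0,0],[0,0,0]],[-0.8,[0,0,0],[0,0,0]]], newtons=80)

```text
time: 28.45
eef_pos: [0.5729, -0.3209, 0.0049]
tcp_rot: [180.0, 0.0, 88.6]
ft_force: [-1.2, -0.7, 3.0]
width: 0.261
gripper_force: 80.0
```

Call:
move_arm(series=[[-0.8,[0,0,1],[0,0,0]],[-0.8,[0,0,2],[0.9,0,0]],[-0.8,[0,0,2],[0.9,0,0]],[-0.8,[0,0,0.7],[0,0,0]],[-0.8,[0,0,0],[0,0,0]],[-0.8,[0,0,0],[0,0,0]],[-0.8,[0,0,0],[0,0,0]]])

```text
time: 29.03
eef_pos: [0.5715, -0.32, 0.06]
tcp_rot: [-179.8, -1.8, 88.6]
ft_force: [0.1, 0.9, -1.7]
width: 0.257
gripper_force: 79.6
```

```bash
cat >> h.py <<'E'
def shaft(d,X,y0,y1,xc=.577):
    hsv=cv2.cvtColor(d["frame"],cv2.COLOR_RGB2HSV)
    w=(hsv[...,1]<80)&(hsv[...,2]>100)&(abs(X[...,0]-xc)<.05)&(X[...,1]>y0)&(X[...,1]<y1)&(X[...,2]>.03)&(X[...,2]<.09)
    w=cv2.erode(w.astype(np.uint8),np.ones((2,2)))>0
    q=X[w];a=np.polyfit(q[:,1],q[:,0],1);b=np.polyfit(q[:,1],q[:,2],1)
    return w.sum(),"dx/dy",a[0].round(4),"dz/dy",b[0].round(4),"at y0 x,z",np.polyval(a,y0).round(4),np.polyval(b,y0).round(4),"at y1",np.polyval(a,y1).round(4),np.polyval(b,y1).round(4),"ymax",q[:,1].max().round(4)
E
python3 - <<'E'
from h import *
s=get_state();print(s["eef_pos"],s["tcp_rot"],s["width"],s["ft_force"],s["moment"])
for n in("scene","top"):
    d=cap(n);X=pts(d);print(n,shaft(d,X,-.255,-.055))
E
```

```text
[ 0.57153876 -0.31995574  0.05996267] [-179.84613341   -1.84615214   88.62888929] 0.2574567113527644 [ 0.06493265  0.89954206 -1.65451032] [-0.15576608  0.04194668  0.03878994]
scene (np.int64(401), 'dx/dy', np.float64(0.0259), 'dz/dy', np.float64(-0.001), 'at y0 x,z', np.float64(0.5774), np.float64(0.0734), 'at y1', np.float64(0.5825), np.float64(0.0732), 'ymax', np.float64(-0.0562))
top (np.int64(260), 'dx/dy', np.float64(0.0246), 'dz/dy', np.float64(0.0021), 'at y0 x,z', np.float64(0.5705), np.float64(0.0746), 'at y1', np.float64(0.5754), np.float64(0.0751), 'ymax', np.float64(-0.0599))
```

Run:
```python
from h import *
for n in("scene","top"):
    d=dict(np.load(n+"0.npz"));X=pts(d);print(n,shaft(d,X,.065,.25,.584))
```

```text
scene (np.int64(272), 'dx/dy', np.float64(0.0258), 'dz/dy', np.float64(0.0015), 'at y0 x,z', np.float64(0.5911), np.float64(0.066), 'at y1', np.float64(0.5959), np.float64(0.0663), 'ymax', np.float64(0.2493))
top (np.int64(211), 'dx/dy', np.float64(0.0435), 'dz/dy', np.float64(0.026), 'at y0 x,z', np.float64(0.5769), np.float64(0.0704), 'at y1', np.float64(0.5849), np.float64(0.0752), 'ymax', np.float64(0.2461))
```

Call:
move_arm(series=[[-0.8,[0,0,0],[0,0,0]],[-0.8,[0,0,0],[0,0,0]]])

```text
time: 29.3
eef_pos: [0.5719, -0.3201, 0.0602]
tcp_rot: [-179.9, -1.8, 88.6]
ft_force: [-0.0, -0.1, -2.0]
width: 0.261
gripper_force: 79.6
```

Run:
```python
from h import *
def sh(d,X,y0,y1):
    hsv=cv2.cvtColor(d["frame"],cv2.COLOR_RGB2HSV)
    w=(hsv[...,1]<80)&(hsv[...,2]>100)&(abs(X[...,0]-.58)<.03)&(X[...,1]>y0)&(X[...,1]<y1)&(X[...,2]>.066)&(X[...,2]<.085)
    q=X[w];a=np.polyfit(q[:,1],q[:,0],1);return w.sum(),a[0].round(4),np.polyval(a,.05).round(4),np.median(q[:,2]).round(4),np.percentile(q[:,2],95).round(4)
for n in("scene","top"):
    d=dict(np.load(n+"0.npz"));print(n,"home",sh(d,pts(d),.07,.25))
    d=cap(n);print(n,"now",sh(d,pts(d),-.25,-.06))
```

```text
scene home (np.int64(282), np.float64(0.0259), np.float64(0.5853), np.float64(0.0739), np.float64(0.0766))
scene now (np.int64(515), np.float64(0.0246), np.float64(0.584), np.float64(0.0744), np.float64(0.0769))
top home (np.int64(262), np.float64(0.0268), np.float64(0.5811), np.float64(0.0748), np.float64(0.0788))
top now (np.int64(326), np.float64(0.0242), np.float64(0.58), np.float64(0.0757), np.float64(0.0797))
```

Same-camera comparison with the home spindle shows the line is 1.2 mm low in x, with height and slope matching. I correct and start inserting.

Call:
move_arm(series=[[-0.8,[0.14,0.5,0],[0,0,0]],[-0.8,[0.04,1.5,0],[0,0,0]],[-0.8,[0.04,1.5,0],[0,0,0]],[-0.8,[0.04,1.5,0],[0,0,0]],[-0.8,[0.03,1,0],[0,0,0]],[-0.8,[0.03,1,0],[0,0,0]],[-0.8,[0.03,1,0],[0,0,0]],[-0.8,[0.03,1,0],[0,0,0]],[-0.8,[0.03,1,0],[0,0,0]],[-0.8,[0,0,0],[0,0,0]]])

```text
time: 30.23
eef_pos: [0.5765, -0.2185, 0.0612]
tcp_rot: [-179.9, -1.9, 88.7]
ft_force: [-0.6, -0.4, -1.6]
width: 0.263
gripper_force: 79.5
```

Run:
```python
from h import *
s=get_state();print(s["eef_pos"],s["tcp_rot"],s["width"],s["ft_force"],s["moment"])
for n in("scene","top"):
    d=cap(n);X=pts(d);print(n,shaft(d,X,-.155,.02))
```

```text
[ 0.57646988 -0.21849942  0.06116325] [-179.92376199   -1.8520135    88.69434068] 0.2625649352028269 [-0.60037254 -0.4145838  -1.6054983 ] [-0.19161823  0.04651421  0.01988999]
scene (np.int64(304), 'dx/dy', np.float64(0.0243), 'dz/dy', np.float64(-0.004), 'at y0 x,z', np.float64(0.5822), np.float64(0.0749), 'at y1', np.float64(0.5864), np.float64(0.0742), 'ymax', np.float64(0.0193))
top (np.int64(222), 'dx/dy', np.float64(0.021), 'dz/dy', np.float64(-0.0027), 'at y0 x,z', np.float64(0.5757), np.float64(0.0765), 'at y1', np.float64(0.5794), np.float64(0.076), 'ymax', np.float64(0.0158))
```

Call:
move_arm(series=[[-0.8,[0.03,1,0],[0,0,0]],[-0.8,[0.03,1,0],[0,0,0]],[-0.8,[0.03,1,0],[0,0,0]],[-0.8,[0.03,1,0],[0,0,0]],[-0.8,[0.03,1,0],[0,0,0]],[-0.8,[0.03,1,0],[0,0,0]],[-0.8,[0,0,0],[0,0,0]]])

```text
time: 30.92
eef_pos: [0.5782, -0.1583, 0.0611]
tcp_rot: [-179.9, -1.8, 88.7]
ft_force: [0.0, 0.0, -3.3]
width: 0.263
gripper_force: 79.5
```

Call:
move_arm(series=[[-0.8,[0.03,1,0],[0,0,0]],[-0.8,[0.03,1,0],[0,0,0]],[-0.8,[0.03,1,0],[0,0,0]],[-0.8,[0,0,0],[0,0,0]]])

```text
time: 31.25
eef_pos: [0.579, -0.1286, 0.061]
tcp_rot: [-179.9, -1.9, 88.7]
ft_force: [-0.7, 0.1, -2.5]
width: 0.265
gripper_force: 79.5
```

Call:
move_arm(series=[[-0.8,[0.03,1,0],[0,0,0]],[-0.8,[0.03,1,0],[0,0,0]],[-0.8,[0.03,1,0],[0,0,0]],[-0.8,[0.03,1,0],[0,0,0]],[-0.8,[0.03,1,0],[0,0,0]],[-0.8,[0,0,0],[0,0,0]]])

```text
time: 31.75
eef_pos: [0.5805, -0.0783, 0.061]
tcp_rot: [-179.9, -1.9, 88.7]
ft_force: [-0.2, 0.7, -2.2]
width: 0.267
gripper_force: 79.4
```

Call:
move_arm(series=[[-0.8,[0.03,1,0],[0,0,0]],[-0.8,[0.03,1,0],[0,0,0]],[-0.8,[0,0,0],[0,0,0]]])

```text
time: 32.0
eef_pos: [0.581, -0.0587, 0.0611]
tcp_rot: [-179.9, -1.9, 88.7]
ft_force: [-0.9, 1.2, -2.5]
width: 0.263
gripper_force: 79.4
```

Call:
move_arm(series=[[-0.8,[0.03,1,0],[0,0,0]],[-0.8,[0.03,1,0],[0,0,0]],[-0.8,[0.02,1,0],[0,0,0]],[-0.8,[0.03,1,0],[0,0,0]],[-0.8,[0,0,0],[0,0,0]]])

```text
time: 32.42
eef_pos: [0.5821, -0.0183, 0.061]
tcp_rot: [-179.9, -1.9, 88.7]
ft_force: [-2.5, 1.6, -3.4]
width: 0.262
gripper_force: 79.3
```

Call:
move_arm(series=[[-0.8,[0.03,0.8,0],[0,0,0]],[-0.8,[0.02,0.6,0],[0,0,0]],[-0.8,[0,0.3,0],[0,0,0]],[-0.8,[0,0,0],[0,0,0]],[-0.8,[0,0,0],[0,0,0]]])

```text
time: 32.83
eef_pos: [0.5824, -0.0033, 0.0609]
tcp_rot: [-179.9, -1.8, 88.6]
ft_force: [-3.5, -2.6, -2.5]
width: 0.264
gripper_force: 79.4
```

Run:
```python
from h import *
s=get_state();print(s["eef_pos"],s["tcp_rot"],s["width"],s["ft_force"],s["moment"])
d=cap("scene");save(cv2.resize(d["frame"][120:270,200:400],None,fx=4,fy=4,interpolation=cv2.INTER_CUBIC),"ins")
```

```text
[ 0.5824406  -0.00334587  0.06092146] [-179.88494005   -1.80569598   88.64407617] 0.2643881659688482 [-3.53423761 -2.56747731 -2.5407594 ] [-0.68340864  0.55060239  0.36068996]
```

View pics/ins.png

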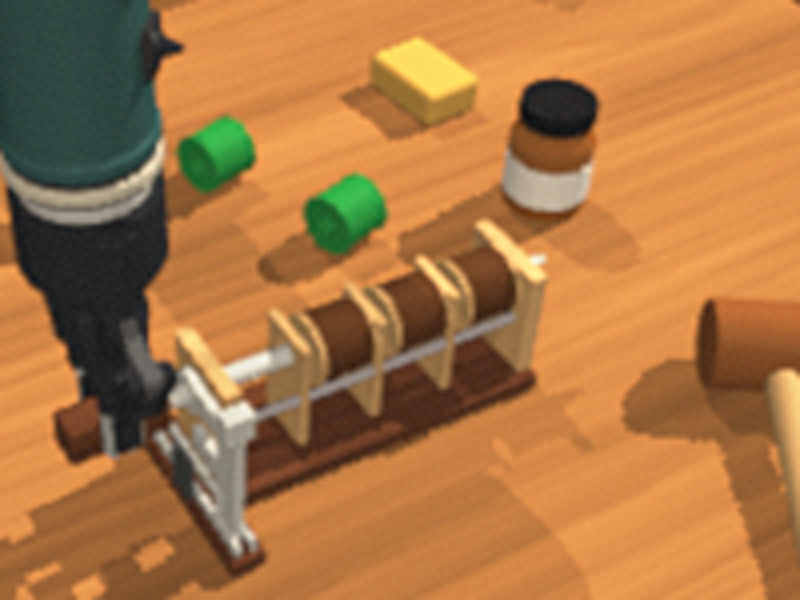

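The nose is out of the far cheek at (540,260) and the shaft passes through all three reels. I press the collar home.

Call:
move_arm(series=[[-0.8,[-0.1,0.3,0],[0,0,0]],[-0.8,[0,0.3,0],[0,0,0]],[-0.8,[0,0,0],[0,0,0]],[-0.8,[0,0,0],[0,0,0]]])

```text
time: 33.22
eef_pos: [0.5824, -0.0003, 0.0613]
tcp_rot: [180.0, -1.6, 88.7]
ft_force: [-2.6, -12.1, -4.1]
width: 0.262
gripper_force: 79.3
```

Call:
move_arm(series=[[-0.8,[0,0.3,0],[0,0,0]],[-0.8,[0,0.2,0],[0,0,0]],[-0.8,[0,0,0],[0,0,0]],[-0.8,[0,0,0],[0,0,0]]])

```text
time: 33.55
eef_pos: [0.5824, -0.0002, 0.0613]
tcp_rot: [180.0, -1.1, 88.7]
ft_force: [-4.0, -29.8, -4.0]
width: 0.265
gripper_force: 79.3
```

The collar is home: y stopped at the predicted value while the force rose. I relax, release and lift.

Call:
move_arm(series=[[-0.8,[0,-0.4,0],[0,0,0]],[-0.8,[0,-0.4,0],[0,0,0]],[-0.8,[0,0,0],[0,0,0]]])

```text
time: 33.8
eef_pos: [0.5823, -0.001, 0.0614]
tcp_rot: [-180.0, -1.8, 88.5]
ft_force: [-2.2, -1.1, -3.3]
width: 0.264
gripper_force: 79.3
```

Call:
move_arm(series=[[-0.4,[0,0,0],[0,0,0]],[0.2,[0,0,0],[0,0,0]],[0.4,[0,0,0],[0,0,0]],[0.4,[0,0,2],[0,0,0]],[0.4,[0,0,3],[0,0,0]],[0.4,[0,0,4],[-1.8,0,0]],[0.4,[0.5,0.3,0.5],[0,0,6.93]],[0.4,[0.5,0.3,0],[0,0,6.93]],[0.4,[0.5,0.3,0],[0,0,6.93]],[0.4,[0.5,0.3,0],[0,0,6.93]]])

```text
time: 34.63
eef_pos: [0.6036, 0.0125, 0.158]
tcp_rot: [179.8, 0.1, 116.7]
ft_force: [-0.5, -0.5, -0.5]
width: 0.703
gripper_force: 0.0
```

Call:
move_arm(series=[[0.4,[0.5,0.3,0],[0,0,6.93]],[0.4,[0.5,0.3,0],[0,0,6.93]],[0.4,[0.5,0.3,0],[0,0,6.93]],[0.4,[0.5,0.3,0],[0,0,6.93]],[0.4,[0.5,0.3,0],[0,0,6.93]],[0.4,[0.5,0.3,0],[0,0,6.93]],[0.4,[0.5,0.3,0],[0,0,6.93]],[0.4,[0.5,0.3,0],[0,0,6.93]],[0.4,[0,0,0],[0,0,6.93]],[0.4,[0,0,0],[0,0,0]]])

```text
time: 35.47
eef_pos: [0.6431, 0.0365, 0.1571]
tcp_rot: [180.0, 0.1, 178.9]
ft_force: [0.1, -0.1, -0.3]
width: 0.698
gripper_force: 0.0
```

Run:
```python
from h import *
s=get_state();print(s["eef_pos"],s["tcp_rot"],s["width"],s["ft_force"],s["moment"])
d=cap("scene");X=pts(d)
m=(X[...,2]>.099)&(X[...,2]<.115)&(X[...,0]>.61)&(X[...,0]<.7)&(X[...,1]>0)&(X[...,1]<.08);q=X[m];print(m.sum(),q.mean(0),q.min(0),q.max(0))
save(cv2.resize(d["frame"][120:270,200:400],None,fx=4,fy=4,interpolation=cv2.INTER_CUBIC),"home")
```

```text
[0.64309384 0.03650942 0.15709919] [1.79951610e+02 1.24464592e-01 1.78924238e+02] 0.6979697359466271 [ 0.11080037 -0.06791275 -0.2606046 ] [-0.03792685 -0.01375984 -0.07427082]
65 [0.64679569 0.03534482 0.10775489] [0.63823826 0.02725557 0.09923111] [0.65119478 0.0448796  0.11327024]
```

View pics/home.png

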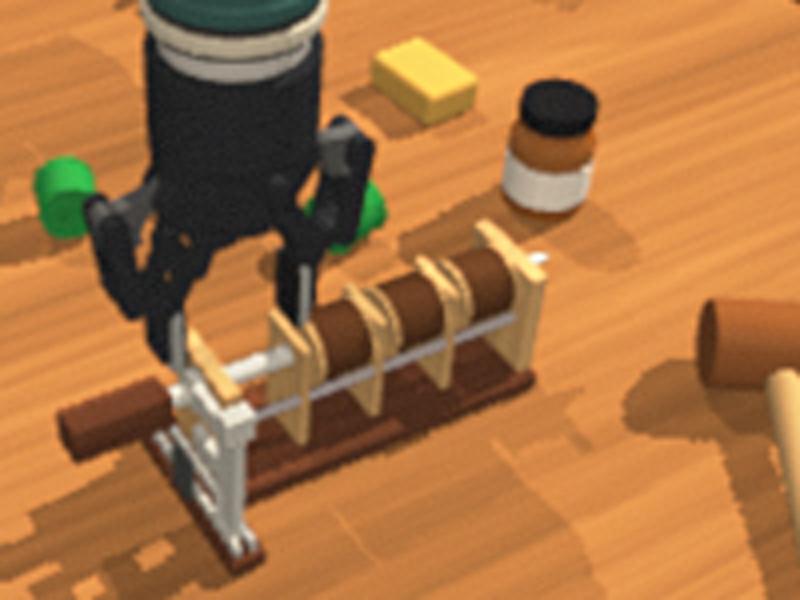

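The spindle is home with its grip at (115,420). The keeper is open with its tab at (235,420). I pinch the tab and slide it shut.

Call:
move_arm(series=[[0.2,[0.1,0.2,-2],[0,0,0]],[0.2,[0.1,0,-2],[0,0,0]],[0.2,[0,0,-2],[0,0,0]],[0.2,[0,0,0],[0,0,0]],[-0.2,[0,0,0],[0,0,0]],[-0.9,[0,0,0],[0,0,0]],[-0.9,[0,0,0],[0,0,0]],[-0.9,[0,0,0],[0,0,0]],[-0.9,[0,0,0],[0,0,0]],[-0.9,[0,0,0],[0,0,0]]], newtons=50)

```text
time: 36.35
eef_pos: [0.6454, 0.0382, 0.0983]
tcp_rot: [179.9, 0.2, 178.7]
ft_force: [-0.5, 4.4, 5.7]
width: 0.195
gripper_force: 49.6
```

Call:
move_arm(series=[[-0.9,[-0.5,0.01,0],[0,0,0]],[-0.9,[-0.5,0.01,0],[0,0,0]],[-0.9,[-0.5,0.01,0],[0,0,0]],[-0.9,[-0.5,0.01,0],[0,0,0]],[-0.9,[-0.5,0.01,0],[0,0,0]],[-0.9,[-0.5,0.01,0],[0,0,0]],[-0.9,[-0.5,0.01,0],[0,0,0]],[-0.9,[-0.3,0.01,0],[0,0,0]],[-0.9,[0,0,0],[0,0,0]],[-0.9,[0,0,0],[0,0,0]]])

```text
time: 37.18
eef_pos: [0.6092, 0.0391, 0.0984]
tcp_rot: [179.9, 0.4, 178.7]
ft_force: [4.9, 6.3, 2.2]
width: 0.191
gripper_force: 50.2
```

Call:
move_arm(series=[[-0.9,[-0.3,0,0],[0,0,0]],[-0.9,[-0.2,0,0],[0,0,0]],[-0.9,[0,0,0],[0,0,0]],[-0.9,[0,0,0],[0,0,0]]])

```text
time: 37.52
eef_pos: [0.6089, 0.0391, 0.0987]
tcp_rot: [179.9, 1.0, 178.7]
ft_force: [16.9, 7.2, -7.6]
width: 0.192
gripper_force: 49.4
```

The keeper is at its stop: the force rose to 17 N with no travel. I relax, release, lift and check.

Call:
move_arm(series=[[-0.9,[0.5,0,0],[0,0,0]],[-0.9,[0,0,0],[0,0,0]],[0.0,[0,0,0],[0,0,0]],[0.2,[0,0,0],[0,0,0]],[0.2,[0,0,0],[0,0,0]],[0.2,[0,0,3],[0,0,0]],[0.2,[0,0,4],[0,0,0]],[0.2,[-2,0,4],[0,0,0]],[0.2,[-3,0,2],[0,0,0]],[0.2,[-3,0,0],[0,0,0]]])

```text
time: 38.35
eef_pos: [0.5304, 0.0376, 0.2298]
tcp_rot: [-180.0, 0.6, 178.7]
ft_force: [0.6, -0.5, 0.6]
width: 0.601
gripper_force: 0.0
```

Call:
move_arm(series=[[0.2,[-3,0,0],[0,0,0]],[0.2,[-3,0,0],[0,0,0]],[0.2,[0,0,0],[0,0,0]],[0.2,[0,0,0],[0,0,0]],[0.2,[0,0,0],[0,0,0]]])

```text
time: 38.77
eef_pos: [0.4677, 0.0379, 0.2237]
tcp_rot: [-180.0, 0.1, 178.7]
ft_force: [-0.3, 0.3, 0.5]
width: 0.599
gripper_force: 0.0
```

Run:
```python
from h import *
s=get_state();print(s["eef_pos"],s["ft_force"])
d=cap("scene");X=pts(d)
m=(X[...,2]>.099)&(X[...,2]<.115)&(X[...,0]>.57)&(X[...,0]<.7)&(X[...,1]>0)&(X[...,1]<.08);q=X[m];print(m.sum(),q.mean(0),q.min(0),q.max(0))
save(cv2.resize(d["frame"][120:270,200:400],None,fx=4,fy=4,interpolation=cv2.INTER_CUBIC),"fin")
```

```text
[0.46772295 0.03785679 0.22372753] [-0.26266998  0.25348606  0.47066985]
65 [0.61098175 0.03677203 0.10742604] [0.60276581 0.0285107  0.09999488] [0.61543325 0.04610045 0.1125974 ]
```

View pics/fin.png

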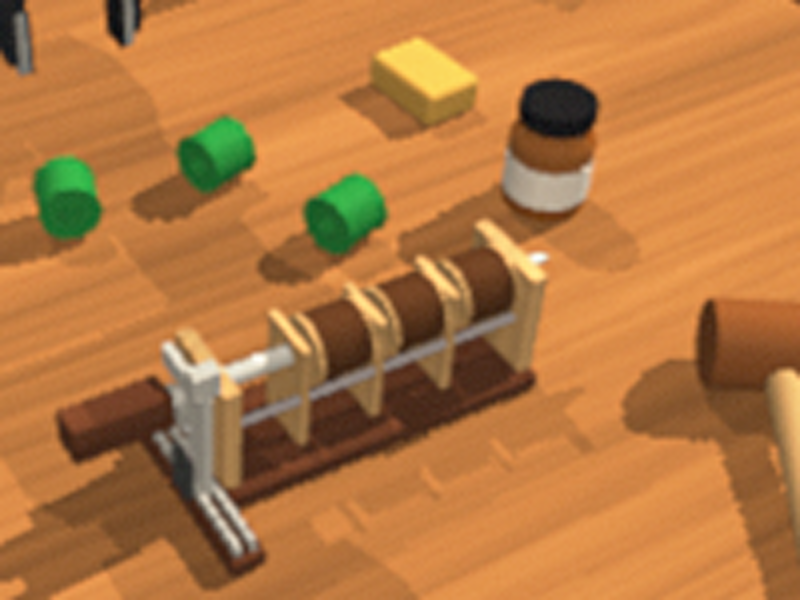

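The keeper is shut with its tab at (200,370), and its measured x of 0.611 matches the start. The spindle is home through the three reels, and the robot is clear. Handing in.

```bash
python3 -c "
from rig import ticket;print(ticket.hand_in())"
```

```text
the job is handed in; nothing more can be done
None
```

I handed the job in with all three reels that were on the bench (bays 1–3) threaded on the spindle, the collar home against the cheek and the keeper shut at its stop; the hand-in printed no verdict.

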